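# Mount an optics carriage on a dovetail rail and clamp it

## Robot

A 7-joint arm with a two-finger parallel gripper is mounted at the origin on the work surface. World frame = base frame: x ahead of the robot, y to its left, z up, the work surface at z = 0. Lengths are in m, angles in rad, forces in N, time in s.
With the tool pointing down it reaches from about 0.4 to 0.85 m from the base axis. Payload 4.5 kg.
Tool frame: the origin (TCP) lies on the centre line of the jaws, within the pads' length; the fingertips stand 11 mm ahead of it and the grasp point (between the pads) lies 8 mm behind it; z points along the fingers, x is the direction in which the jaws open and shut, and the axes are right-handed (so a half turn about z gives the same grasp; the last joint's range is limited). The gripper opens to 88 mm and grips with 3 to 60 N. Pads are 18 mm wide; open, the fingers measure 123 mm over their backs; the gripper's body (75 mm by 187 mm) begins 45 mm behind the grasp point.
Start: joints at [-1.312, 0.689, -0.195, 1.565, 0.157, 0.902, -0.215], TCP at [0.139, 0.609, 0.25] pointing down, gripper open.
Joint ranges: [-3.01, 3.01], [-0.46, 2.08], [-1.47, 1.51], [0.13, 2.56], [-1, 4.14], [0.04, 2.09], [-2.66, 2.66]. Speed limits (rad/s): [2.57, 2.57, 3.14, 3.14, 3.14, 3.14, 3.14].

## Interface

Orientations are given as a unit quaternion [x, y, z, w].
In Python, from plant import r, vision, order, nets gives the robot as it stands.
- The arm moves only by the tool send_rows, never from a script. Its argument "series" is a list of rows, each an object with "delta_pos": the shift along the tool's x, y, z in cm, a list of three; "turn": the turn about the tool's z in degrees; "jaw": the closure, from 0 (fully open) to 1 (shut). In form: [{"delta_pos": [x, y, z], "turn": turn, "jaw": jaw}, ...]. A call has 1 to 8 rows; each row is the pose to reach, as a shift and turn from the pose commanded when the call began, along the tool's axes at that moment; what a row does not reach only later rows make up. A row lasts 1/12 s, in which the tool goes at most 41.7 mm and 7.16 degrees, less where a joint would pass 70% of its speed; a pose out of reach is approached as far as the arm can. A call with a gripper value outside its range is refused whole. The fingers move at their own pace and stop on an object; "force" is the grip in N (left out, the last holds). Time passes only in rows, so rows that repeat a pose let the fingers close. It gives the time, the measured TCP pose, the force and the opening at its end, in the units of the state.
- r.get_state(): the state, without advancing time (a new reading comes with each control period).
- vision.snapshot(name): name is "scene" or "top" or "wrist"; returns the picture (420x560x3 uint8, blue, green, red); there is no depth.
- vision.camera_params(name): a dict with "intrinsics" (3x3 intrinsics, pixels), "extrinsics" (4x4, takes a point from world to camera coordinates). Camera axes: x right, y down, z forward; pixel columns grow to the right and rows downward; lengths in m; the calibration is good to about 2 mm. A picture is of the moment at which its call begins: read the wrist's pose just before it. camera_params takes no time and is no camera call; for the wrist camera it gives the pose at the moment of the call.
- order.finish_job(): hands the job in, once; it reports no verdict.
Trained networks look in the newest picture that a camera, given by its name, has taken for a name from the list of things; names that differ only in an ending like _2 or _b are one class to them, and where a whole thing is asked for, a point or a joint stands for the part that bears it (a point fixed in the world has none). Each returns a list of dicts, best first, with "score" (0 to 1); they miss things now and then, are a little off and sometimes report something else, mostly with a low value. They report only what shows in the picture. A call takes as long as a camera call.
- nets.boxes_of(camera, label): "location" ([row, column] as shares, 0 to 1, of the picture: columns of its width, rows of its height, amid what is visible of it).
- nets.trace(camera, label): "region" (420x560 bool, what is visible of it) and "location" ([row, column] as shares, 0 to 1, of the picture: columns of its width, rows of its height, amid what is visible of it).
The state is a dict: "clock": time; "q": joint angles; "qd": joint speeds; "joint_torque": joint torques, N m; "tool_pos": TCP position; "eef_rot": TCP orientation; "contact_force": force on the tool from outside, world axes, zero at the start; "moment": the same for the moment, N m; "opening": opening from 0.0 (shut) to 1.0 (fully open).
Only numpy, scipy, OpenCV 4.12 (cv2) and the standard library are available. Lean on these libraries where they do the work, as an engineer would, in place of code of your own. Each camera call takes 0.05 s, during which the arm holds its last target.

## Task

Slide the black optics carriage onto the dovetail rail from the rail's open tapered end, with its red clamp knob on the side towards the robot, and push it along until it seats firmly but gently against the orange buffer of the red stop. Then turn the clamp knob clockwise as far as it will go, so that the carriage is clamped tight, with the carriage still against the buffer, and let go. Leave the other things on the table alone.

Things in the scene. Friction and masses are not known exactly. Their poses are not given: they have to be found in the camera images.
- cube (a point): Centre of the black optics cube on the loose carriage (0.4 kg in all), 34 mm along x, 26 mm along y, 44 mm high; grip its +x and -x faces. Axes are the carriage's: x along its groove, z up. The carriage block is 70 mm long (x), 66 mm wide (y); its top is 22 mm below this point, its underside 53 mm below (standing on the table at the start). A lug with the clamp knob reaches y = 67 mm.
- groove (a point): Middle of the roof of the carriage's dovetail groove, 33 mm below cube, same axes. The groove runs right through along x, 20 mm deep, with 1 mm of play to each side of the rail and up to 1.7 mm upwards. On the rail this point rests on the rail's top face, over its middle line, and slides easily (friction about 0.15).
- clamp_knob: Red bar knob on the carriage, 45 mm to its +y side; origin on the knob's vertical axis at mid-height of the bar, 2 mm above cube. Bar 34 mm long (knob x), 10 mm wide (y), 18 mm high; 9 mm stem below it, lug top 24 mm under the origin. Turns clockwise from above to tighten, 1.55 rad from its loose end to its stop, and starts within 0.15 rad of the loose end.
- cam (a point): Point on the knob's axis 39 mm below the knob's origin: the steel cam (lift 4 mm) that presses the side of the rail. First it draws the carriage, knob and all, up to 2 mm sideways towards its +y; about 0.6 to 0.7 rad from the loose end it bites, and from there the torque and the clamping force grow to the hard end of the turn, where it is properly tight. It stays where it is left.
- rail: Fixed black dovetail rail, 220 mm long along x; origin on the table under its middle, z up; +x points to the robot's left (yaw 90 +-18 deg), +y towards the robot. Top face at z = 42 mm, 40 mm wide, side lands 6 mm high, then flanks sloping in 60 deg to a neck 26 mm wide at z = 24 mm. Foot plate 240 x 70 x 8 mm. On it, cube lies at y = 0, z = 75 mm.
- rail_mouth: Tapered end piece at the rail's open end, fixed to it; origin at the tip: rail x = -110 mm, y = 0, z = 42 mm, axes as the rail's. These last 12 mm of the rail taper towards this tip, where it is 3 mm narrower on each side and its top 2.5 mm lower.
- stop: Fixed rigid red stop saddle on the rail, 24 mm long, 60 mm wide, 9 mm above the rail's top, 60 to 85 mm beyond the rail's middle. Origin on the rail's top, middle of the face towards the open end; axes as the rail's. The buffer, an orange head (20 x 8 mm, middle 5 mm over the rail) on a fixed screw, stands out of that face by 6 to 36 mm: not measured, feel or see it. Seated: its front is 35 mm ahead of cube.
- glue: Bystander: small white bottle with blue cap, 28 mm across, 75 mm high.
- driver: Bystander: yellow-handled screwdriver, 150 mm, lying.
- spare: Bystander: silver carrier plate 50 x 66 mm with a black post holder, 62 mm high.
- lens_ring: Bystander: black lens ring, 47 mm across, 14 mm high.
- screw_tray: Bystander: blue open tray, 90 x 70 x 25 mm.
- slide_box: Bystander: green box, 85 x 50 x 30 mm.
- post: Bystander: steel post 13 mm across, 60 mm high, standing.

How it is judged:
By the outcome, as a careful person would: the job done as asked, in the order asked, and still so for the second after the job is handed in, with the robot touching nothing.
It also fails if it takes over 72 s, if anything falls off the work surface, if the arm or the gripper's body presses on something with over 40 N, if the wrist force passes 120 N, or if a joint passes its speed limit or range.

## Working session

There is one attempt and no reset: what is moved stays moved. The work goes in short steps, Python scripts to look and compute and a tool call to move; the robot and the scene stay as the last step left them, time stands still between calls to the robot, and variables do not carry over. Pictures are saved under pics/ and viewed, and the job is handed in when it is done.

Besides the shell and the picture viewer there is one more tool, called after "Call:" in YAML: its name, and indented under it one key for each argument. send_rows: Moves the arm, as the interface text tells. Its arguments: {"type":"object","properties":{"series":{"type":"array"},"force":{"type":"number"}},"required":["series"]}

```bash
mkdir -p pics; ls; python3 - <<'E'
from plant import r, vision, order, nets
import cv2
s=r.get_state(); print(s)
for c in ["scene","top","wrist"]:
    im=vision.snapshot(c); cv2.imwrite(f"pics/{c}0.png",im)
    p=vision.camera_params(c); print(c,p)
E
```

```text
pics
{'clock': 0.0, 'q': array([-1.31219853,  0.6900034 , -0.19449914,  1.56634407,  0.15732069,
        0.90250616, -0.21512151]), 'qd': array([ 8.89686311e-04,  9.21194115e-04, -8.04562225e-04, -2.26049925e-03,
       -2.38987663e-05, -9.51408857e-04,  6.81700155e-04]), 'joint_torque': array([ 1.81210989e-04, -5.27561867e+01, -1.26661599e+00, -1.53421569e+01,
       -5.25740872e-02,  6.52274684e-03,  1.71799438e-04]), 'tool_pos': array([0.13924115, 0.60865881, 0.24889752]), 'eef_rot': array([ 7.81935265e-01,  6.23358941e-01, -6.77689567e-04,  6.42646333e-04]), 'contact_force': array([ 0.78218805, -0.96190873,  0.4915355 ]), 'moment': array([-0.03260112,  0.05639264,  0.00675709]), 'opening': 0.998394712552623}
scene {'intrinsics': array([[475.70307337,   0.        , 275.32475582],
       [  0.        , 475.70307337, 215.71847672],
       [  0.        ,   0.        ,   1.        ]]), 'extrinsics': array([[-0.62155398,  0.78330119,  0.01048334,  0.34715582],
       [ 0.62677128,  0.50528524, -0.59316488, -0.32288124],
       [-0.46992384, -0.36211333, -0.80501275,  1.33408718],
     
[... 323 characters left out ...]
497,  0.00966814, -0.13122874,  0.55597989],
       [ 0.13115752, -0.00766701, -0.99133189,  0.91776168],
       [ 0.        ,  0.        ,  0.        ,  1.        ]])}
wrist {'intrinsics': array([[341.21934646,   0.        , 276.82098723],
       [  0.        , 341.21934646, 209.4856369 ],
       [  0.        ,   0.        ,   1.        ]]), 'extrinsics': array([[ 2.22936549e-01,  9.74832864e-01, -4.27917464e-04,
        -6.24714294e-01],
       [ 9.22788130e-01, -2.10892778e-01,  3.22469072e-01,
        -4.55696859e-02],
       [ 3.14263205e-01, -7.22850193e-02, -9.46579904e-01,
         3.91229008e-01],
       [ 0.00000000e+00,  0.00000000e+00,  0.00000000e+00,
         1.00000000e+00]])}
```

View pics/scene0.png

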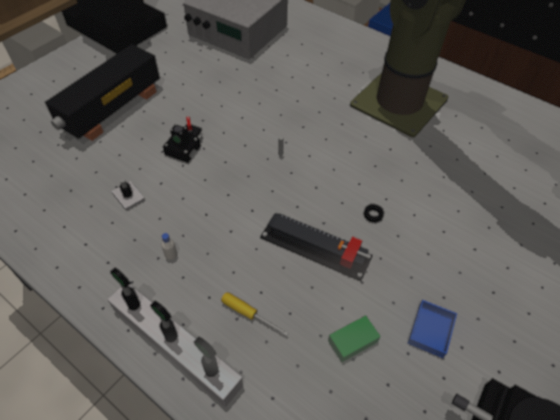

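View pics/top0.png

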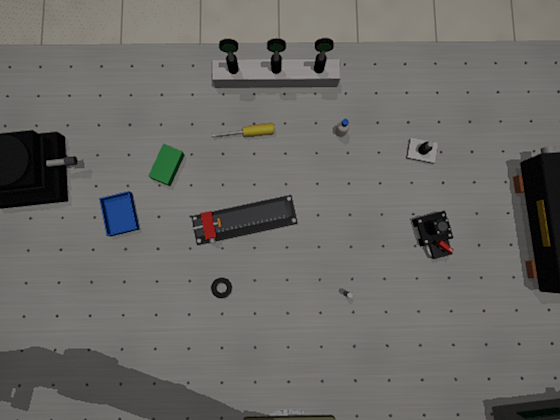

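View pics/wrist0.png

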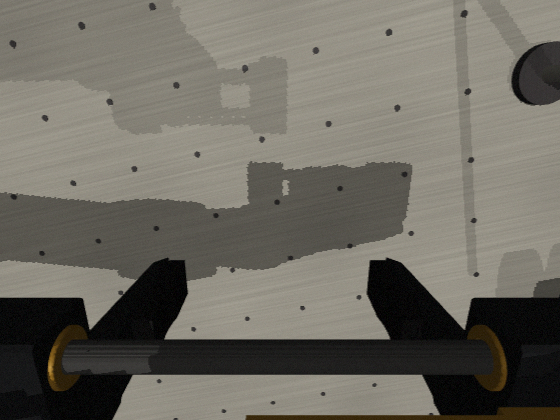

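```bash
cat > h.py <<'E'
import numpy as np, cv2
from scipy.spatial.transform import Rotation as R
def ray(p,uv):
    K=p["intrinsics"];T=p["extrinsics"]
    d=np.linalg.inv(K)@np.array([uv[0],uv[1],1.0]); Rm=T[:3,:3]
    return -Rm.T@T[:3,3], Rm.T@d
def onz(p,uv,z):
    o,d=ray(p,uv); return o+d*(z-o[2])/d[2]
def proj(p,X):
    X=np.atleast_2d(X); c=X@p["extrinsics"][:3,:3].T+p["extrinsics"][:3,3]
    q=c@p["intrinsics"].T; return q[:,:2]/q[:,2:]
def tri(obs):
    A=np.zeros((3,3));b=np.zeros(3)
    for p,uv in obs:
        o,d=ray(p,uv); d=d/np.linalg.norm(d); M=np.eye(3)-np.outer(d,d); A+=M;b+=M@o
    return np.linalg.solve(A,b)
def px(loc): return np.array([loc[1]*560-.5,loc[0]*420-.5])
E
python3 - <<'E'
from plant import r, vision, order, nets
from h import *
import cv2
P={c:vision.camera_params(c) for c in ["scene","top"]}
Z={"cube":.053,"clamp_knob":.055,"rail":.03,"rail_mouth":.042,"stop":.047}
for c in ["top"]:
  for l in Z:
    for d in nets.boxes_of(c,l)[:2]:
        u=px(d["location"]); print(c,l,round(d["score"],2),u.round(1),onz(P[c],u,Z[l]).round(4))
im=cv2.imread("pics/top0.png")
a=cv2.resize(im[180:260,180:310],None,fx=6,fy=6,interpolation=cv2.INTER_CUBIC);cv2.imwrite("pics/t_rail.png",a)
a=cv2.resize(im[200:270,400:470],None,fx=8,fy=8,interpolation=cv2.INTER_CUBIC);cv2.imwrite("pics/t_car.png",a)
print(r.get_state()["clock"])
E
```

```text
top cube 0.94 [434.  232.4] [ 0.5025 -0.3271  0.053 ]
top cube 0.41 [256.5 125.2] [0.7526 0.066  0.053 ]
top clamp_knob 0.73 [440.8 245.7] [ 0.4728 -0.3395  0.055 ]
top clamp_knob 0.52 [249.7 216.3] [0.5423 0.0819 0.055 ]
top rail 0.85 [250.  219.3] [0.5384 0.0827 0.03  ]
top rail 0.6 [433.2 232.5] [ 0.504 -0.334  0.03 ]
top rail_mouth 0.55 [286.5 208.7] [ 5.603e-01 -5.000e-04  4.200e-02]
top stop 0.7 [207.3 225.5] [0.5235 0.177  0.047 ]
0.4
```

View pics/t_rail.png

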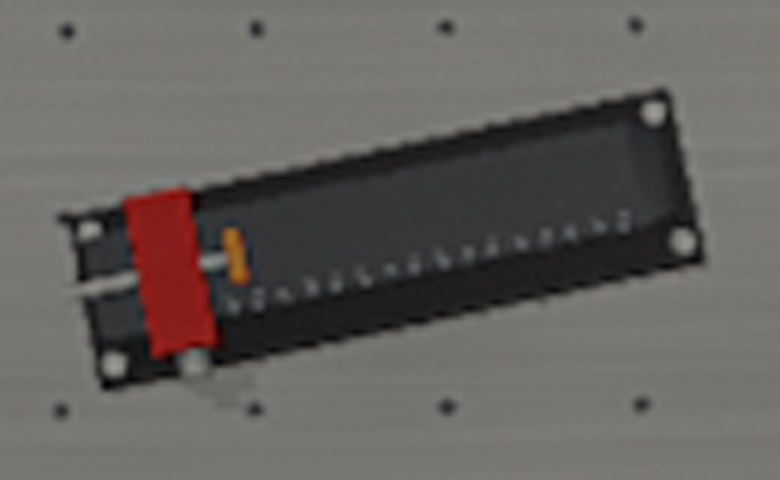

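View pics/t_car.png

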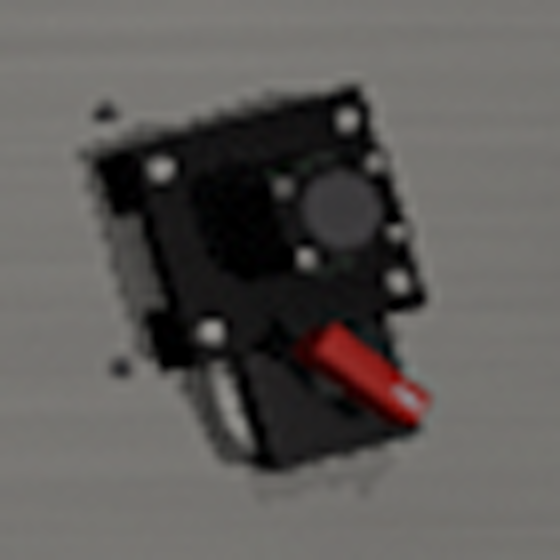

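```bash
cat >> h.py <<'E'
def tooldelta(s,target,yaw=None):
    """target world pos, yaw of tool x axis (world)"""
    Rm=R.from_quat(s["eef_rot"]).as_matrix()
    d=Rm.T@(np.array(target)-s["tool_pos"])*100
    t=None
    if yaw is not None:
        x=np.array([np.cos(yaw),np.sin(yaw),0]); b=Rm.T@x
        t=np.degrees(np.arctan2(b[1],b[0])); t=(t+90)%180-90
    return d.round(2),t
def yawx(s):
    Rm=R.from_quat(s["eef_rot"]).as_matrix(); return np.degrees(np.arctan2(Rm[1,0],Rm[0,0]))
E
python3 - <<'E'
from plant import r, vision, order, nets
from h import *
P=vision.camera_params("top")
f=lambda a,s,o:[(a[0]+.5)/s-.5+o[0],(a[1]+.5)/s-.5+o[1]]
rc=[onz(P,f(a,6,(180,180)),.008) for a in [(60,215),(668,88),(704,262),(102,388)]]
rc=np.array(rc); print(rc.round(4)); print("mid",rc.mean(0)); 
v=rc[0]-rc[1]+rc[3]-rc[2]; print("rail yaw",np.degrees(np.arctan2(v[1],v[0])),np.linalg.norm(v)/2,np.linalg.norm(rc[0]-rc[3]))
cc=np.array([onz(P,f(a,8,(400,200)),.031) for a in [(90,150),(360,90),(425,298),(170,365)]]);print(cc.round(4),cc.mean(0))
v=cc[0]-cc[1]+cc[3]-cc[2]; print("car yaw",np.degrees(np.arctan2(v[1],v[0])),np.linalg.norm(v)/2,np.linalg.norm(cc[0]-cc[3]))
k=np.array([onz(P,f(a,8,(400,200)),.064) for a in [(300,345),(335,322),(430,400),(415,425)]]);print(k.round(4),k.mean(0))
s=r.get_state(); print(R.from_quat(s["eef_rot"]).as_matrix().round(3))
for t in [(.40,.35,.25),(.46,.1,.25),(.46,-.2,.25)]: print(tooldelta(s,t,np.radians(101)))
E
```

```text
[[ 0.5514  0.2248  0.008 ]
 [ 0.5992 -0.0124  0.008 ]
 [ 0.5305 -0.0253  0.008 ]
 [ 0.4841  0.2075  0.008 ]]
mid [0.54129545 0.09863124 0.008     ]
rail yaw 101.34360210126053 0.2396429081308399 0.06948968162444795
[[ 0.5369 -0.2843  0.031 ]
 [ 0.5534 -0.3626  0.031 ]
 [ 0.4937 -0.3774  0.031 ]
 [ 0.4755 -0.3038  0.031 ]] [ 0.51489831 -0.33203768  0.031     ]
car yaw 102.87782356707149 0.07792007380058416 0.06443893008989275
[[ 0.4791 -0.3282  0.064 ]
 [ 0.4852 -0.3382  0.064 ]
 [ 0.4637 -0.3629  0.064 ]
 [ 0.457  -0.3583  0.064 ]] [ 0.47123578 -0.34689708  0.064     ]
[[ 0.223  0.975 -0.   ]
 [ 0.975 -0.223 -0.   ]
 [-0.     0.    -1.   ]]
(array([-1.946e+01,  3.119e+01, -3.000e-02]), np.float64(-23.8781079746267))
(array([-4.249e+01,  4.261e+01, -3.000e-02]), np.float64(-23.8781079746267))
(array([-7.174e+01,  4.930e+01, -2.000e-02]), np.float64(-23.8781079746267))
```

Call:
send_rows:
  series:
    - {"delta_pos": [-2.5, 4, 0], "turn": -3, "jaw": 0}
    - {"delta_pos": [-5, 8, 0], "turn": -6, "jaw": 0}
    - {"delta_pos": [-7.5, 12, 0], "turn": -9, "jaw": 0}
    - {"delta_pos": [-10, 16, 0], "turn": -12, "jaw": 0}
    - {"delta_pos": [-12.5, 20, 0], "turn": -15, "jaw": 0}
    - {"delta_pos": [-15, 24, 0], "turn": -18, "jaw": 0}
    - {"delta_pos": [-18, 27, 0], "turn": -21, "jaw": 0}
    - {"delta_pos": [-20.5, 30, 0], "turn": -24, "jaw": 0}

```text
clock: 1.07
tool_pos: [0.3687, 0.3654, 0.2499]
eef_rot: [0.634, 0.773, 0.0, 0.0]
contact_force: [0.9, 1.1, -1.1]
opening: 1.001
```

```bash
python3 - <<'E'
from plant import r, vision, order, nets
from h import *
s=r.get_state(); print(s["clock"],s["tool_pos"],yawx(s))
for t in [(.40,.2,.25),(.43,-.05,.25),(.46,-.2,.25),(.46,-.33,.25)]: print(tooldelta(s,t,np.radians(101.5)))
p=vision.camera_params("wrist"); print(-p["extrinsics"][:3,:3].T@p["extrinsics"][:3,3]-s["tool_pos"])
E
```

```text
1.0667 [0.36871214 0.36538642 0.24987568] 101.25637642021947
(array([-16.83,  -0.16,  -0.02]), np.float64(-0.24363772629386915))
(array([-4.194e+01, -2.100e+00, -3.000e-02]), np.float64(-0.24363772629386915))
(array([-5.723e+01, -2.080e+00, -4.000e-02]), np.float64(-0.24363772629386915))
(array([-6.998e+01, -4.620e+00, -4.000e-02]), np.float64(-0.24363772629386915))
[-0.08148319 -0.01659382  0.13559739]
```

Call:
send_rows:
  series:
    - {"delta_pos": [-4, 0, 0], "turn": 0, "jaw": 0}
    - {"delta_pos": [-8, 1, 0], "turn": 0, "jaw": 0}
    - {"delta_pos": [-12, 2, 0.5], "turn": 0, "jaw": 0}
    - {"delta_pos": [-16, 3, 1], "turn": 0, "jaw": 0}
    - {"delta_pos": [-20, 4, 2], "turn": 0, "jaw": 0}
    - {"delta_pos": [-24, 5, 3], "turn": 0, "jaw": 0}
    - {"delta_pos": [-27, 5, 3], "turn": 0, "jaw": 0}
    - {"delta_pos": [-27, 5, 3], "turn": 0, "jaw": 0}

```text
clock: 1.73
tool_pos: [0.4696, 0.1029, 0.2187]
eef_rot: [0.64, 0.768, -0.003, 0.001]
contact_force: [-0.8, -0.1, -0.4]
opening: 1.002
```

```bash
python3 - <<'E'
from plant import r, vision, order, nets
from h import *
import pickle
p=vision.camera_params("wrist")
im=vision.snapshot("wrist"); s=r.get_state(); print(s["clock"],s["tool_pos"],yawx(s),abs(s["qd"]).max())
cv2.imwrite("pics/w1.png",im); pickle.dump((p,s),open("w1.pkl","wb"))
for t in [(.46,-.33,.22)]: print(tooldelta(s,t,np.radians(101.5)))
E
```

```text
1.7833 [0.46916691 0.10725269 0.2192671 ] 100.65930650376814 0.07414501807226824
(array([-4.28e+01, -8.99e+00,  3.00e-02]), np.float64(-0.8408507834869425))
```

View pics/w1.png

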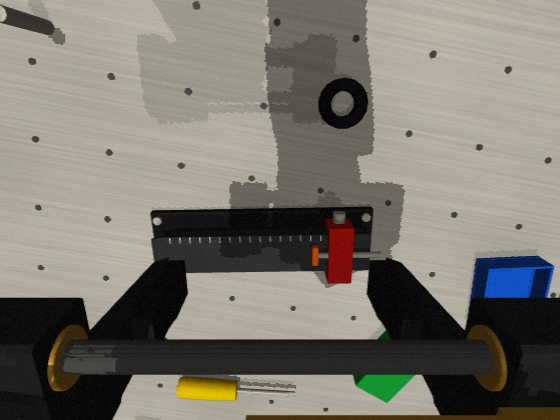

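```bash
python3 - <<'E'
from plant import r, vision, order, nets
from h import *
import pickle
im=vision.snapshot("wrist");p=vision.camera_params("wrist"); s=r.get_state(); print(s["clock"],s["tool_pos"],yawx(s),abs(s["qd"]).max())
cv2.imwrite("pics/w2.png",im); pickle.dump((p,s),open("w2.pkl","wb"))
a=cv2.resize(im[195:290,140:400],None,fx=3,fy=3,interpolation=cv2.INTER_CUBIC)
a=cv2.convertScaleAbs(a,alpha=2,beta=20)
cv2.imwrite("pics/w2c.png",a)
E
```

```text
1.8333 [0.46884917 0.11035138 0.21968831] 100.91718582018424 0.05252723570478443
```

View pics/w2c.png

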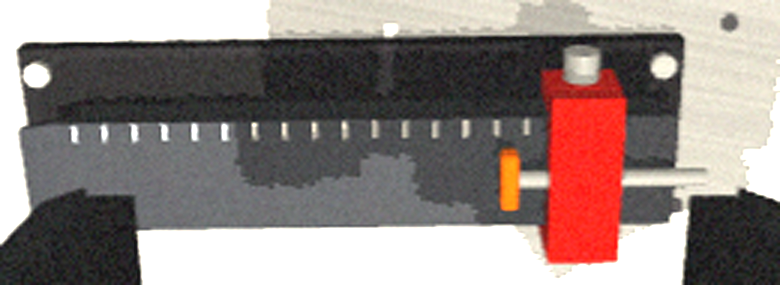

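Call:
send_rows:
  series:
    - {"delta_pos": [-4, -1.5, 0], "turn": 0, "jaw": 0}
    - {"delta_pos": [-8, -3, 0], "turn": 0, "jaw": 0}
    - {"delta_pos": [-10, -4, 0], "turn": 0, "jaw": 0}
    - {"delta_pos": [-11, -4, 0], "turn": 0, "jaw": 0}
    - {"delta_pos": [-11, -4, 0], "turn": 0, "jaw": 0}
    - {"delta_pos": [-11, -4, 0], "turn": 0, "jaw": 0}
    - {"delta_pos": [-11, -4, 0], "turn": 0, "jaw": 0}

```text
clock: 2.42
tool_pos: [0.4514, -0.0012, 0.2201]
eef_rot: [0.634, 0.773, 0.001, 0.0]
contact_force: [-0.8, -0.3, 0.0]
opening: 1.0
```

```bash
python3 - <<'E'
from plant import r, vision, order, nets
from h import *
import pickle
p=vision.camera_params("wrist");im=vision.snapshot("wrist"); s=r.get_state(); print(s["clock"],s["tool_pos"],yawx(s),abs(s["qd"]).max())
cv2.imwrite("pics/w3.png",im); pickle.dump((p,s),open("w3.pkl","wb"))
im=cv2.convertScaleAbs(im,alpha=1.8,beta=20)
cv2.imwrite("pics/w3b.png",im)
E
```

```text
2.4667 [ 0.45123613 -0.00129949  0.2199561 ] 101.35079490491474 0.007237104296113988
```

View pics/w3b.png

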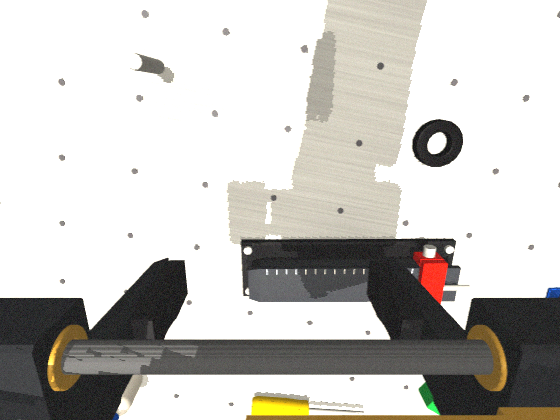

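```bash
python3 - <<'E'
from h import *
im=cv2.imread("pics/w3.png")
a=cv2.resize(im[225:315,232:392],None,fx=5,fy=5,interpolation=cv2.INTER_CUBIC)
cv2.imwrite("pics/w3c.png",cv2.convertScaleAbs(a,alpha=2,beta=20))
E
```

```text
(no output)
```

View pics/w3c.png

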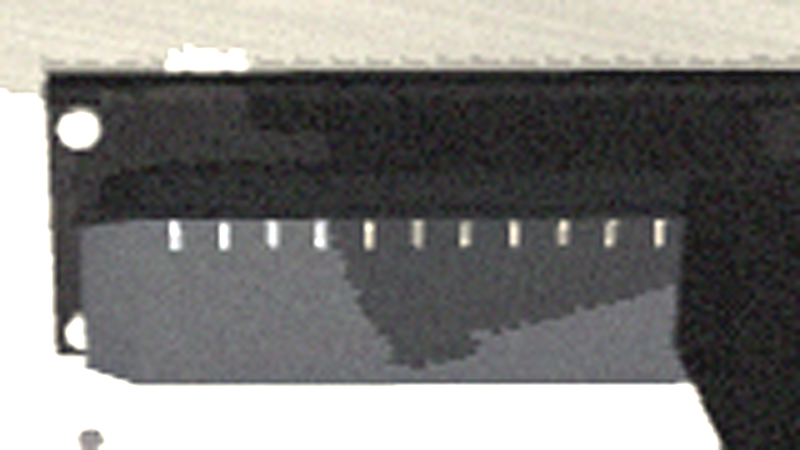

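```bash
cat > fit.py <<'E'
from h import *
import pickle
from plant import vision
from scipy.optimize import least_squares
f=lambda a,s,o:[(a[0]+.5)/s-.5+o[0],(a[1]+.5)/s-.5+o[1]]
T=vision.camera_params("top")
p2=pickle.load(open("w2.pkl","rb"))[0]; p3=pickle.load(open("w3.pkl","rb"))[0]
O=[]
for a,X in [((60,215),(120,-35,8)),((668,88),(-120,-35,8)),((704,262),(-120,35,8)),((102,388),(120,35,8))]: O.append((T,f(a,6,(180,180)),X,"T"))
for a,X in [((20,47),(-120,35,8)),((684,35),(120,35,8)),((683,115),(110,20,42))]: O.append((p2,f(a,3,(140,195)),X,"2"))
for a,X in [((47,72),(-120,35,8)),((60,352),(-120,-35,8)),((80,228),(-110,17,39.5)),((88,365),(-110,-17,39.5)),((130,219),(-98,20,42)),((135,381),(-98,-20,42))]: O.append((p3,f(a,5,(232,225)),X,"3"))
def W(th,X):
    c,s=np.cos(th[2]),np.sin(th[2]); X=np.array(X)/1000
    return np.array([th[0]+c*X[0]-s*X[1],th[1]+s*X[0]+c*X[1],X[2]])
def solve(keys):
    o=[x for x in O if x[3] in keys]
    fun=lambda th:np.concatenate([proj(p,W(th,X))[0]-uv for p,uv,X,_ in o])
    r=least_squares(fun,[.54,.1,np.radians(101)],x_scale=[.01,.01,.01]); return r.x,fun(r.x).reshape(-1,2),[x[3] for x in o]
if __name__=="__main__":
    for k in ["T","2","3","23","T23"]:
        x,res,_=solve(k); print(k,x[:2].round(4),np.degrees(x[2]).round(2),"tip",W(x,(-110,0,42)).round(4)); 
    print(np.c_[res.round(1)])
    # stop, buffer
    x=solve("23")[0]
    for a,z in [((500,180),47),((519,180),47)]:
        q=onz(p2,f(a,3,(140,195)),z/1000); c,s=np.cos(x[2]),np.sin(x[2]); d=q[:2]-x[:2]; print("buffer front",c*d[0]+s*d[1],-s*d[0]+c*d[1])
E
python3 fit.py
```

```text
T [0.5413 0.0986] 101.44 tip [ 0.5631 -0.0092  0.042 ]
2 [0.541  0.1033] 101.84 tip [ 0.5636 -0.0043  0.042 ]
3 [0.541  0.0982] 101.54 tip [ 0.563  -0.0096  0.042 ]
23 [0.5411 0.0999] 101.37 tip [ 0.5628 -0.0079  0.042 ]
T23 [0.5411 0.0998] 101.38 tip [ 0.5628 -0.008   0.042 ]
[[ 0.2 -0.2]
 [-0.6  0. ]
 [-0.3  0. ]
 [-1.3  0.4]
 [-3.7 -1.2]
 [-1.7  1. ]
 [-4.1 -0.4]
 [ 0.8  1.9]
 [ 0.2  0.3]
 [ 1.5 -1. ]
 [ 0.8 -0.3]
 [ 2.9 -0.6]
 [ 2.5  0.3]]
buffer front 0.05333692011608088 -0.001297891260552072
buffer front 0.05967004655176448 -0.0013517068776033817
```

Call:
send_rows:
  series:
    - {"delta_pos": [-4, -0.8, 0], "turn": 0, "jaw": 0}
    - {"delta_pos": [-8, -1.6, 0], "turn": 0, "jaw": 0}
    - {"delta_pos": [-12, -2.4, 0], "turn": 0, "jaw": 0}
    - {"delta_pos": [-16, -3.2, 0], "turn": 0, "jaw": 0}
    - {"delta_pos": [-20, -4, 0], "turn": 0, "jaw": 0}
    - {"delta_pos": [-24, -4.8, 0], "turn": 0, "jaw": 0}
    - {"delta_pos": [-28, -5.6, 0], "turn": 0, "jaw": 0}
    - {"delta_pos": [-31.5, -6, 0], "turn": 0, "jaw": 0}

```text
clock: 3.13
tool_pos: [0.4526, -0.3263, 0.2197]
eef_rot: [0.635, 0.772, 0.0, 0.0]
contact_force: [0.5, 0.0, -1.1]
opening: 0.999
```

Call:
send_rows:
  series:
    - {"delta_pos": [0, 0, 0], "turn": 0, "jaw": 0}
    - {"delta_pos": [0, 0, 0], "turn": 0, "jaw": 0}
    - {"delta_pos": [0, 0, 0], "turn": 0, "jaw": 0}
    - {"delta_pos": [0, 0, 0], "turn": 0, "jaw": 0}

```text
clock: 3.47
tool_pos: [0.4534, -0.3219, 0.2197]
eef_rot: [0.634, 0.774, 0.001, -0.0]
contact_force: [0.5, -0.2, 0.0]
opening: 1.004
```

```bash
python3 - <<'E'
from plant import r, vision, order, nets
from h import *
import pickle
p=vision.camera_params("wrist");im=vision.snapshot("wrist"); s=r.get_state(); print(s["clock"],s["tool_pos"],yawx(s),abs(s["qd"]).max())
cv2.imwrite("pics/w4.png",im); pickle.dump((p,s),open("w4.pkl","wb"))
cv2.imwrite("pics/w4b.png",cv2.convertScaleAbs(im,alpha=1.8,beta=20))
for l in ["cube","clamp_knob"]:
    for d in nets.boxes_of("wrist",l)[:2]: print(l,d["score"],px(d["location"]),onz(p,px(d["location"]),.054))
E
```

```text
3.5167 [ 0.45327542 -0.32211706  0.21982766] 101.36240612367034 0.007636631910246519
cube 0.95 [246.516 219.286] [ 0.48796977 -0.34396589  0.054     ]
clamp_knob 0.83 [244.388 199.   ] [ 0.46864294 -0.34926702  0.054     ]
```

View pics/w4b.png

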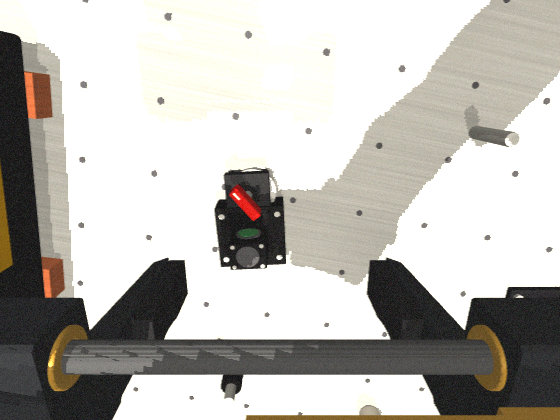

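```bash
python3 - <<'E'
from h import *
im=cv2.imread("pics/w4.png")
a=cv2.resize(im[160:280,200:310],None,fx=6,fy=6,interpolation=cv2.INTER_CUBIC)[:720]
a=cv2.convertScaleAbs(a,alpha=2.6,beta=20);a=cv2.resize(a,None,fx=.8333,fy=.8333)
cv2.imwrite("pics/w4c.png",a);print(a.shape)
E
```

```text
(600, 550, 3)
```

View pics/w4c.png

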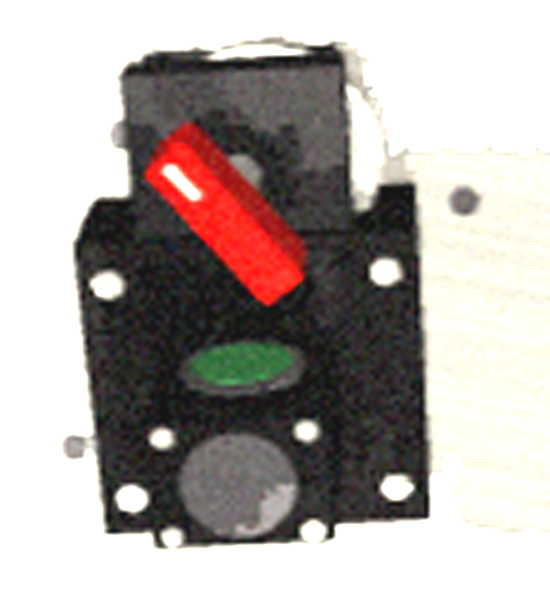

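```bash
python3 - <<'E'
from h import *
import pickle
from plant import vision
T=vision.camera_params("top")
p,s=pickle.load(open("w4.pkl","rb"))
f=lambda a,s,o:[(a[0]+.5)/s-.5+o[0],(a[1]+.5)/s-.5+o[1]]
def quad(p,L,sc,o,z):
    q=np.array([onz(p,f(a,sc,o),z) for a in L]); v=q[1]-q[0]+q[2]-q[3]
    w=q[0]-q[3]+q[1]-q[2]
    return q.mean(0).round(4),np.degrees(np.arctan2(v[1],v[0])).round(2),np.degrees(np.arctan2(w[1],w[0])).round(2)-90,np.linalg.norm(v)/2,np.linalg.norm(w)/2
print(quad(p,[(107,285),(385,271),(396,487),(131,499)],5,(200,160),.031))
print(quad(p,[(162,437),(307,431),(313,531),(172,538)],5,(200,160),.075))
print(quad(p,[(162,437),(307,431),(313,531),(172,538)],5,(200,160),.075))
# top cam: holes/screws
print(quad(T,[(212,330),(398,280),(347,120),(160,168)],8,(400,200),.031))
# knob top z=.064
k=[onz(p,f(a,5,(200,160)),.064) for a in [(147,174),(172,148),(303,270),(268,306)]]
k=np.array(k);print(k.round(4)); 
k2=np.array([onz(p,f(a,5,(200,160)),.064) for a in [(147,174),(268,306)]]);d=k2[1]-k2[0];print(np.degrees(np.arctan2(d[1],d[0])),np.linalg.norm(d))
print(R.from_quat(s["eef_rot"]).as_matrix().round(4))
E
```

```text
(array([ 0.5155, -0.3369,  0.031 ]), np.float64(104.27), np.float64(-255.77), np.float64(0.056196030469557595), np.float64(0.0483162306118029))
(array([ 0.5155, -0.3368,  0.075 ]), np.float64(104.18), np.float64(-256.14), np.float64(0.02611391131792687), np.float64(0.020325819326936934))
(array([ 0.5155, -0.3368,  0.075 ]), np.float64(104.18), np.float64(-256.14), np.float64(0.02611391131792687), np.float64(0.020325819326936934))
(array([ 0.5151, -0.3372,  0.031 ]), np.float64(-76.02), np.float64(-255.48), np.float64(0.05569233513813383), np.float64(0.04762276573979093))
[[ 0.4639 -0.363   0.064 ]
 [ 0.4583 -0.3594  0.064 ]
 [ 0.4763 -0.3326  0.064 ]
 [ 0.4844 -0.3376  0.064 ]]
51.204450571651144 0.032681881839764226
[[-1.970e-01  9.804e-01  2.000e-04]
 [ 9.804e-01  1.970e-01  1.200e-03]
 [ 1.100e-03  5.000e-04 -1.000e+00]]
```

```bash
python3 - <<'E'
from plant import r
from h import *
s=r.get_state(); print(tooldelta(s,(.5155,-.3368,.047),np.radians(104.2)))
E
```

```text
(array([-2.59,  5.85, 17.29]), np.float64(-2.9041875700317377))
```

Call:
send_rows:
  series:
    - {"delta_pos": [-1.3, 3, 1.5], "turn": -1.5, "jaw": 0}
    - {"delta_pos": [-2.6, 5.85, 4], "turn": -2.9, "jaw": 0}
    - {"delta_pos": [-2.6, 5.85, 7], "turn": -2.9, "jaw": 0}
    - {"delta_pos": [-2.6, 5.85, 9], "turn": -2.9, "jaw": 0}
    - {"delta_pos": [-2.6, 5.85, 10], "turn": -2.9, "jaw": 0}
    - {"delta_pos": [-2.6, 5.85, 10], "turn": -2.9, "jaw": 0}
    - {"delta_pos": [-2.6, 5.85, 10], "turn": -2.9, "jaw": 0}

```text
clock: 4.2
tool_pos: [0.5149, -0.3385, 0.1201]
eef_rot: [0.615, 0.788, 0.0, -0.0]
contact_force: [-0.3, -0.4, -0.2]
opening: 1.0
```

```bash
python3 - <<'E'
from plant import r
from h import *
s=r.get_state(); print(s["clock"],yawx(s),tooldelta(s,(.5155,-.3368,.047),np.radians(104.2)))
E
```

```text
4.2 104.06008092600344 (array([0.15, 0.1 , 7.31]), np.float64(-0.13991898077699716))
```

Call:
send_rows:
  series:
    - {"delta_pos": [0.1, 0.1, 2], "turn": 0, "jaw": 0}
    - {"delta_pos": [0.1, 0.1, 4], "turn": 0, "jaw": 0.2}
    - {"delta_pos": [0.1, 0.1, 6], "turn": 0, "jaw": 0.35}
    - {"delta_pos": [0.1, 0.1, 7.3], "turn": 0, "jaw": 0.45}
    - {"delta_pos": [0.1, 0.1, 7.3], "turn": 0, "jaw": 0.45}
    - {"delta_pos": [0.1, 0.1, 7.3], "turn": 0, "jaw": 0.45}
    - {"delta_pos": [0.1, 0.1, 7.3], "turn": 0, "jaw": 0.45}

```text
clock: 4.78
tool_pos: [0.5165, -0.3381, 0.0482]
eef_rot: [0.616, 0.788, 0.0, 0.001]
contact_force: [-0.2, 0.8, 0.1]
opening: 0.567
```

```bash
python3 - <<'E'
from plant import r,vision
from h import *
s=r.get_state(); print(s["clock"],s["tool_pos"],yawx(s),tooldelta(s,(.5155,-.3368,.047),np.radians(104.2)))
im=vision.snapshot("wrist");cv2.imwrite("pics/w5.png",cv2.convertScaleAbs(im,alpha=1.8,beta=20))
E
```

```text
4.7833 [ 0.51652116 -0.33813096  0.04821633] 104.01230238325205 (array([ 0.15, -0.07,  0.12]), np.float64(-0.18751968040122335))
```

View pics/w5.png

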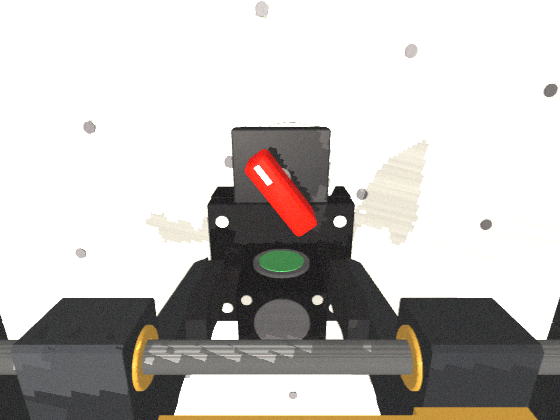

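Call:
send_rows:
  series:
    - {"delta_pos": [0.1, 0, 0.1], "turn": 0, "jaw": 0.6}
    - {"delta_pos": [0.1, 0, 0.1], "turn": 0, "jaw": 0.8}
    - {"delta_pos": [0.1, 0, 0.1], "turn": 0, "jaw": 1}
    - {"delta_pos": [0.1, 0, 0.1], "turn": 0, "jaw": 1}
    - {"delta_pos": [0.1, 0, 0.1], "turn": 0, "jaw": 1}
    - {"delta_pos": [0.1, 0, 0.1], "turn": 0, "jaw": 1}
  force: 40

```text
clock: 5.33
tool_pos: [0.5156, -0.3367, 0.0463]
eef_rot: [0.615, 0.788, 0.0, 0.0]
contact_force: [-0.7, 1.0, 6.4]
opening: 0.383
```

```bash
python3 - <<'E'
from plant import r,vision
from h import *
s=r.get_state(); print(s["clock"],s["tool_pos"],yawx(s),s["opening"],s["contact_force"],s["moment"])
E
```

```text
5.3333 [ 0.5155585  -0.3366501   0.04634886] 104.03019540920721 0.38297300114138944 [-0.6819457   1.01015817  6.38952863] [0.2155778  0.2119556  0.04674851]
```

Call:
send_rows:
  series:
    - {"delta_pos": [0, 0, -1], "turn": 0, "jaw": 1}
    - {"delta_pos": [0, 0, -2.5], "turn": 0, "jaw": 1}
    - {"delta_pos": [1, 0, -4], "turn": 0, "jaw": 1}
    - {"delta_pos": [3, 0.5, -5.5], "turn": 0.5, "jaw": 1}
    - {"delta_pos": [6, 1.5, -5.5], "turn": 1, "jaw": 1}
    - {"delta_pos": [9, 3, -5.5], "turn": 1.5, "jaw": 1}
    - {"delta_pos": [12, 4.5, -5.5], "turn": 2, "jaw": 1}
    - {"delta_pos": [15, 6, -5.5], "turn": 2.5, "jaw": 1}

```text
clock: 6.0
tool_pos: [0.5366, -0.1754, 0.1007]
eef_rot: [0.633, 0.774, -0.0, -0.0]
contact_force: [1.4, 0.3, -4.0]
opening: 0.384
```

```bash
python3 - <<'E'
from plant import r,vision
from h import *
s=r.get_state(); print(s["clock"],s["tool_pos"],yawx(s),s["opening"],s["contact_force"],s["moment"]); print(tooldelta(s,(.573,-.0584,.1),np.radians(101.5)))
E
```

```text
6.0 [ 0.53661101 -0.17542596  0.1006699 ] 101.44946912972296 0.38379776006712957 [ 1.36835579  0.33518297 -3.97068482] [ 0.05290383 -0.09566784 -0.02865003]
(array([10.75,  5.89,  0.07]), np.float64(-0.05050780642986297))
```

Call:
send_rows:
  series:
    - {"delta_pos": [3, 1.7, 0], "turn": 0, "jaw": 1}
    - {"delta_pos": [6, 3.4, 0], "turn": 0, "jaw": 1}
    - {"delta_pos": [8.5, 5, 0], "turn": 0, "jaw": 1}
    - {"delta_pos": [9.8, 5.8, 0], "turn": 0, "jaw": 1}
    - {"delta_pos": [9.8, 5.8, 0], "turn": 0, "jaw": 1}
    - {"delta_pos": [9.8, 5.8, 0], "turn": 0, "jaw": 1}
    - {"delta_pos": [9.8, 5.8, 0], "turn": 0, "jaw": 1}

```text
clock: 6.58
tool_pos: [0.5733, -0.0707, 0.1003]
eef_rot: [0.633, 0.774, -0.001, -0.0]
contact_force: [-0.0, 0.1, -4.4]
opening: 0.38
```

```bash
python3 - <<'E'
from plant import r,vision
from h import *
import pickle
p=vision.camera_params("wrist");im=vision.snapshot("wrist");cv2.imwrite("pics/w6.png",im);cv2.imwrite("pics/w6b.png",cv2.convertScaleAbs(im,alpha=1.8,beta=20))
im=vision.snapshot("top");cv2.imwrite("pics/t6.png",im);cv2.imwrite("pics/t6b.png",cv2.resize(cv2.convertScaleAbs(im[170:270,180:330],alpha=2.2,beta=20),None,fx=5,fy=5,interpolation=cv2.INTER_CUBIC))
s=r.get_state(); print(s["clock"],s["tool_pos"],yawx(s),s["opening"],s["contact_force"],s["moment"]); print(tooldelta(s,(.573,-.0584,.1),np.radians(101.5)))
pickle.dump((p,s),open("w6.pkl","wb"))
E
```

```text
6.6833 [ 0.57347876 -0.07126627  0.10044705] 101.3699233312242 0.38240735438774204 [ 0.16224637 -0.35011069 -4.84914533] [ 0.0302256  -0.02367373  0.00640874]
(array([1.27, 0.21, 0.04]), np.float64(-0.13019169487242266))
```

View pics/w6b.png

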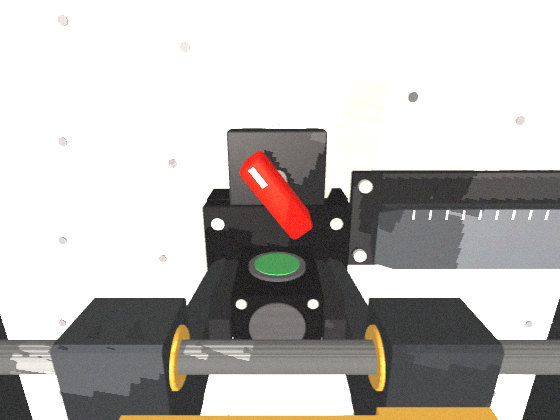

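View pics/t6b.png

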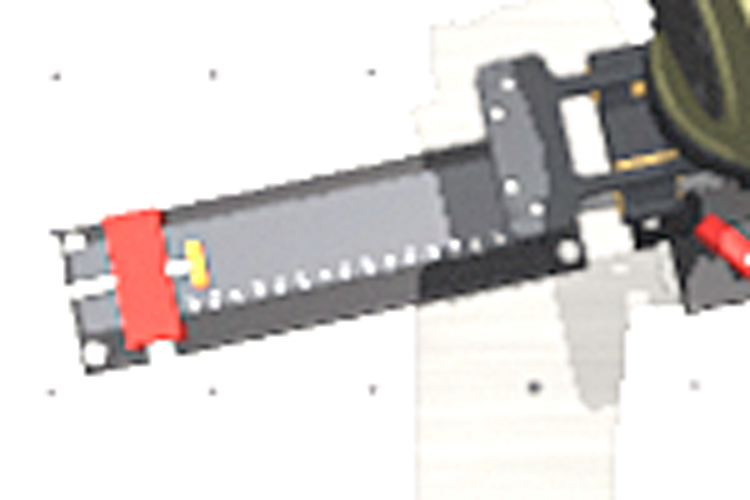

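```bash
python3 - <<'E'
from h import *
im=cv2.imread("pics/w6.png")
a=cv2.resize(im[160:285,345:505],None,fx=5,fy=5,interpolation=cv2.INTER_CUBIC)[:600]
cv2.imwrite("pics/w6c.png",cv2.convertScaleAbs(a,alpha=2.2,beta=30))
a=cv2.resize(im[185:320,195:355],None,fx=4,fy=4,interpolation=cv2.INTER_CUBIC)
cv2.imwrite("pics/w6d.png",cv2.convertScaleAbs(a,alpha=2.2,beta=30))
E
```

```text
(no output)
```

View pics/w6c.png

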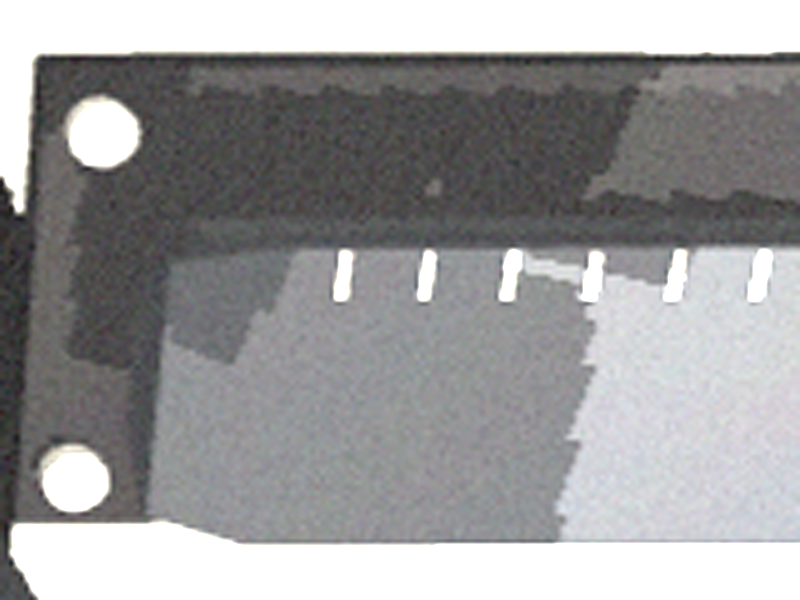

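View pics/w6d.png

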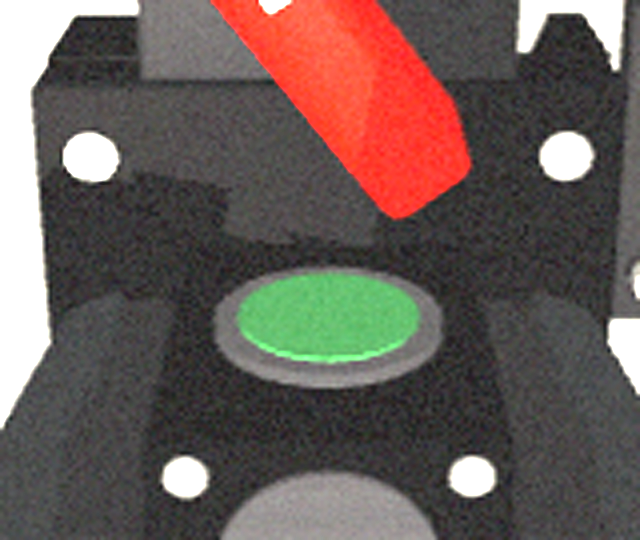

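```bash
cat > fit6.py <<'E'
from h import *
import pickle
from scipy.optimize import least_squares
from fit import W,f
p,s=pickle.load(open("w6.pkl","rb"))
A=[((37,57),(-120,35,8)),((170,258),(-110,17,39.5)),((148,522),(-110,-17,39.5)),((268,247),(-98,20,42)),((240,542),(-98,-20,42)),((800,247),None),((800,542),None)]
o=[(f(a,5,(345,160)),X) for a,X in A]
def fun(th):
    r=[]
    for uv,X in o:
        if X: r+=list(proj(p,W(th,X))[0]-uv)
    for uv,y in ((o[5][0],20),(o[6][0],-20)):
        q=onz(p,uv,.042); d=q[:2]-th[:2]; r.append(500*( -np.sin(th[2])*d[0]+np.cos(th[2])*d[1]-y/1000)*2)
    return np.array(r)
t=least_squares(fun,[.5411,.0984,np.radians(101.4)],x_scale=.01); print("rail",t.x[:2],np.degrees(t.x[2]),t.fun.round(1))
zc=s["tool_pos"][2]*1000+6.7
B=[((91,157),(-28.1,24.1,zc-22)),((566,156),(28.1,24.1,zc-22)),((186,477),(-13,10.1,zc+22)),((472,477),(13,10.1,zc+22))]
ob=[(f(a,4,(195,185)),X) for a,X in B]
fb=lambda th:np.concatenate([proj(p,W(th,X))[0]-uv for uv,X in ob])
u=least_squares(fb,[.573,-.07,np.radians(101.4)],x_scale=.01); print("car",u.x[:2],np.degrees(u.x[2]),u.fun.round(1))
d=u.x[:2]-t.x[:2]; c,sn=np.cos(t.x[2]),np.sin(t.x[2]); print("car in rail (fit6)",c*d[0]+sn*d[1],-sn*d[0]+c*d[1])
d=s["tool_pos"][:2]-t.x[:2];print("tcp in rail",c*d[0]+sn*d[1],-sn*d[0]+c*d[1],"tool yaw",yawx(s))
from fit import solve
for k in ("T","3"):
    x=solve(k)[0];c,sn=np.cos(x[2]),np.sin(x[2]);d=s["tool_pos"][:2]-x[:2];print(k,"tcp in rail",c*d[0]+sn*d[1],-sn*d[0]+c*d[1],np.degrees(x[2]))
E
python3 fit6.py
```

```text
rail [0.54122694 0.09777024] 101.77050686103867 [ 0.5  1.2 -0.8  1.  -1.1 -1.7  1.3 -0.2 -0.   0.2 -0.5 -0.2]
car [ 0.5732098  -0.07092127] 101.57044335960869 [ 0.2  0.4 -0.1  0.4  0.1 -0.3 -0.2 -0.4]
car in rail (fit6) -0.1716686145591524 0.0031014010547800105
tcp in rail -0.17206122050337677 0.00290847675707271 tool yaw 101.3699233312242
T tcp in rail -0.17289295731118626 0.002161246209354331 101.43949016017375
3 tcp in rail -0.17250359225030026 0.002106381285849175 101.54415127625182
```

Call:
send_rows:
  series:
    - {"delta_pos": [0, 0.1, 1], "turn": 0, "jaw": 1}
    - {"delta_pos": [0, 0.2, 2], "turn": -0.1, "jaw": 1}
    - {"delta_pos": [0, 0.25, 3.1], "turn": -0.1, "jaw": 1}
    - {"delta_pos": [0, 0.25, 3.1], "turn": -0.1, "jaw": 1}
    - {"delta_pos": [0, 0.25, 3.1], "turn": -0.1, "jaw": 1}
    - {"delta_pos": [0, 0.25, 3.1], "turn": -0.1, "jaw": 1}
    - {"delta_pos": [0, 0.25, 3.1], "turn": -0.1, "jaw": 1}

```text
clock: 7.27
tool_pos: [0.5771, -0.0685, 0.0699]
eef_rot: [0.632, 0.775, 0.0, 0.0]
contact_force: [-0.7, -0.3, -3.2]
opening: 0.382
```

```bash
cat > st.py <<'E'
from plant import r,vision
from h import *
def st():
    s=r.get_state(); c0=np.array([.5412,.0981]); th=np.radians(101.55);c,sn=np.cos(th),np.sin(th);d=s["tool_pos"][:2]-c0
    Rr=np.array([[c,sn,0],[-sn,c,0],[0,0,1]])
    print("t",round(s["clock"],2),"rail x,y mm",(1000*(c*d[0]+sn*d[1])).round(1),(1000*(-sn*d[0]+c*d[1])).round(1),"z",(s["tool_pos"][2]*1000).round(2),"yaw",round(yawx(s),2),"F rail",(Rr@s["contact_force"]).round(1),"M",(Rr@s["moment"]).round(2),"open",round(s["opening"]*88,1), "q7",s["q"][6].round(2))
    return s
if __name__=="__main__": st()
E
python3 - <<'E'
from st import *
import pickle
p=vision.camera_params("wrist");im=vision.snapshot("wrist");cv2.imwrite("pics/w7.png",im);cv2.imwrite("pics/w7b.png",cv2.convertScaleAbs(im,alpha=1.8,beta=20))
im=vision.snapshot("scene");cv2.imwrite("pics/s7.png",cv2.resize(cv2.convertScaleAbs(im[170:290,220:400],alpha=2,beta=20),None,fx=4,fy=4,interpolation=cv2.INTER_CUBIC))
s=st(); pickle.dump((p,s),open("w7.pkl","wb"))
E
```

```text
t 7.37 rail x,y mm -170.4 -1.9 z 70.1 yaw 101.63 F rail [-0.5 -0.4 -4.8] M [-0.02  0.02 -0.08] open 33.5 q7 1.39
```

View pics/w7b.png

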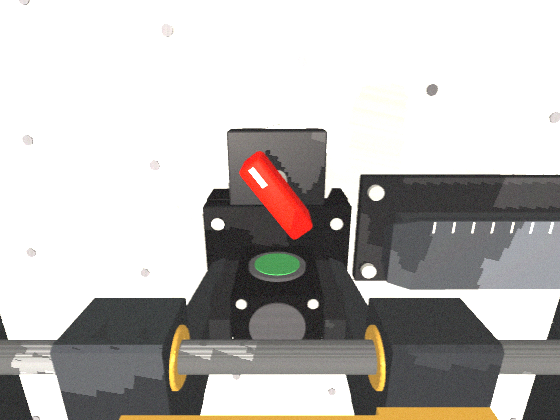

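View pics/s7.png

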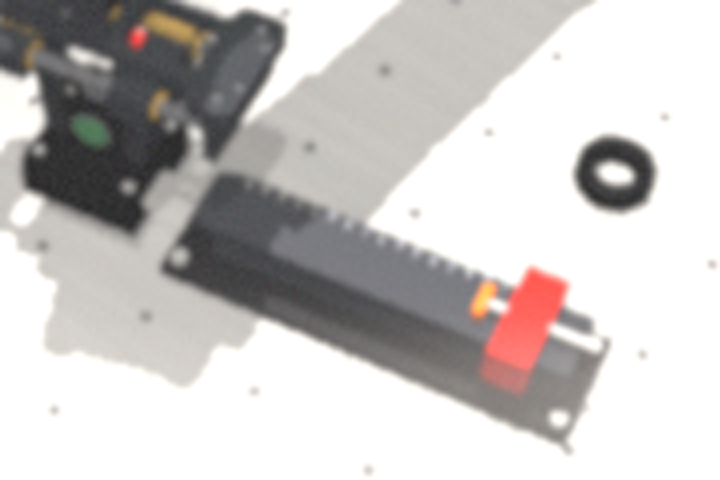

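```bash
python3 - <<'E'
from h import *
im=cv2.imread("pics/w7.png")
a=cv2.resize(im[165:295,350:510],None,fx=5,fy=5,interpolation=cv2.INTER_CUBIC)[:600]
a=cv2.resize(im[168:288,350:510],None,fx=5,fy=5,interpolation=cv2.INTER_CUBIC)
cv2.imwrite("pics/w7c.png",cv2.convertScaleAbs(cv2.resize(im[172:292,350:510],None,fx=5,fy=5,interpolation=cv2.INTER_CUBIC),alpha=2.2,beta=30))
E
```

```text
(no output)
```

View pics/w7c.png

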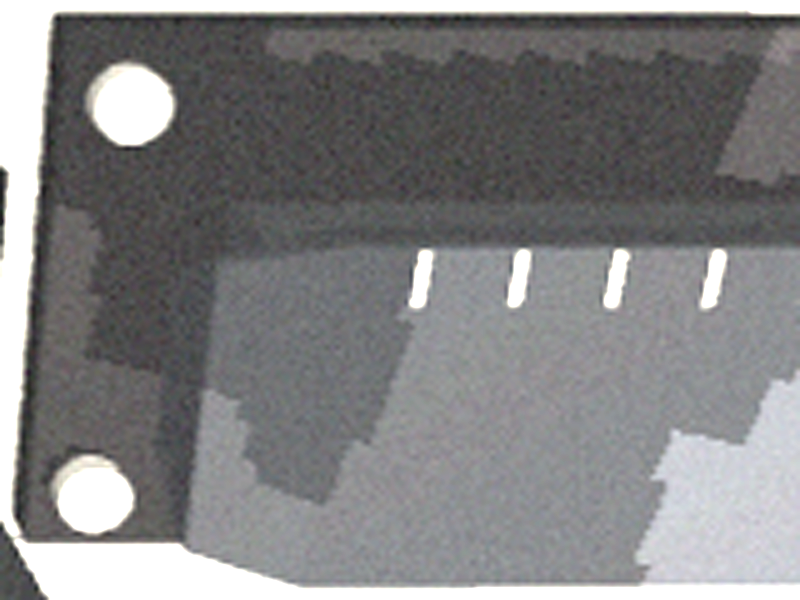

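```bash
sed -e 's/w6.pkl/w7.pkl/' -e 's/(345,160)/(350,172)/' -e 's/^A=.*/A=[((55,15),(-120,35,8)),((217,260),(-110,17,39.5)),((186,545),(-110,-17,39.5)),((330,247),(-98,20,42)),((300,585),(-98,-20,42)),((800,246),None),((800,583),None)]/' fit6.py > fit7.py; python3 fit7.py
```

```text
rail [0.54047583 0.09765322] 102.10131107441624 [ 0.6  1.7 -0.9  0.3 -0.9  0.5  2.1 -1.  -1.  -0.5 -0.9 -0.6]
car [ 0.57686039 -0.06872646] 101.69629951558532 [ 0.   0.2 -0.   0.3  0.1 -0.2 -0.1 -0.3]
car in rail (fit6) -0.17031015049661216 -0.0006960441243442361
tcp in rail -0.1701691372473653 -0.0010163063163226918 tool yaw 101.62506489960785
T tcp in rail -0.1709295815205172 -0.001975543985454027 101.43949016017375
3 tcp in rail -0.170547776327446 -0.0020339884666194935 101.54415127625182
```

Call:
send_rows:
  series:
    - {"delta_pos": [0.3, -0.1, 0.05], "turn": 0, "jaw": 1}
    - {"delta_pos": [0.7, -0.1, 0.1], "turn": 0, "jaw": 1}
    - {"delta_pos": [1.2, -0.1, 0.1], "turn": 0, "jaw": 1}
    - {"delta_pos": [1.7, -0.1, 0.1], "turn": 0, "jaw": 1}
    - {"delta_pos": [2.2, -0.1, 0.1], "turn": 0, "jaw": 1}
    - {"delta_pos": [2.5, -0.1, 0.1], "turn": 0, "jaw": 1}
    - {"delta_pos": [2.5, -0.1, 0.1], "turn": 0, "jaw": 1}
    - {"delta_pos": [2.5, -0.1, 0.1], "turn": 0, "jaw": 1}

```text
clock: 8.03
tool_pos: [0.5709, -0.0439, 0.0687]
eef_rot: [0.632, 0.775, 0.0, 0.0]
contact_force: [0.9, -0.2, -5.2]
opening: 0.384
```

```bash
python3 st.py
```

```text
t 8.03 rail x,y mm -145.1 -0.6 z 68.73 yaw 101.66 F rail [-0.4 -0.9 -5.2] M [-0.    0.04  0.03] open 33.8 q7 1.35
```

Call:
send_rows:
  series:
    - {"delta_pos": [0.3, 0, 0], "turn": 0, "jaw": 1}
    - {"delta_pos": [0.6, 0, 0], "turn": 0, "jaw": 1}
    - {"delta_pos": [0.9, 0, 0], "turn": 0, "jaw": 1}
    - {"delta_pos": [1.2, 0, 0], "turn": 0, "jaw": 1}
    - {"delta_pos": [1.5, 0, 0], "turn": 0, "jaw": 1}
    - {"delta_pos": [1.8, 0, 0], "turn": 0, "jaw": 1}
    - {"delta_pos": [2, 0, 0], "turn": 0, "jaw": 1}
    - {"delta_pos": [2, 0, 0], "turn": 0, "jaw": 1}

```text
clock: 8.7
tool_pos: [0.5667, -0.0237, 0.0687]
eef_rot: [0.631, 0.775, 0.0, -0.0]
contact_force: [0.5, 0.1, -4.5]
opening: 0.383
```

```bash
python3 st.py
```

```text
t 8.7 rail x,y mm -124.5 -0.6 z 68.72 yaw 101.68 F rail [-0.  -0.5 -4.5] M [-0.03 -0.06 -0.05] open 33.7 q7 1.32
```

Call:
send_rows:
  series:
    - {"delta_pos": [0.5, 0, 0], "turn": 0, "jaw": 1}
    - {"delta_pos": [1, 0, 0], "turn": 0, "jaw": 1}
    - {"delta_pos": [1.5, 0, 0], "turn": 0, "jaw": 1}
    - {"delta_pos": [2.1, 0, 0], "turn": 0, "jaw": 1}
    - {"delta_pos": [2.7, 0, 0], "turn": 0, "jaw": 1}
    - {"delta_pos": [3.3, 0, 0], "turn": 0, "jaw": 1}
    - {"delta_pos": [3.9, 0, 0], "turn": 0, "jaw": 1}
    - {"delta_pos": [4.2, 0, 0], "turn": 0, "jaw": 1}

```text
clock: 9.37
tool_pos: [0.5581, 0.0181, 0.0687]
eef_rot: [0.631, 0.776, 0.0, -0.0]
contact_force: [-0.6, -0.1, -5.1]
opening: 0.377
```

```bash
python3 st.py
```

```text
t 9.37 rail x,y mm -81.8 -0.6 z 68.73 yaw 101.71 F rail [-0.   0.7 -5.1] M [-0.08 -0.04 -0.02] open 33.2 q7 1.26
```

Call:
send_rows:
  series:
    - {"delta_pos": [0.8, 0, 0], "turn": 0, "jaw": 1}
    - {"delta_pos": [1.8, 0, 0], "turn": 0, "jaw": 1}
    - {"delta_pos": [2.8, 0, 0], "turn": 0, "jaw": 1}
    - {"delta_pos": [3.8, 0, 0], "turn": 0, "jaw": 1}
    - {"delta_pos": [4.8, 0, 0], "turn": 0, "jaw": 1}
    - {"delta_pos": [5.6, 0, 0], "turn": 0, "jaw": 1}
    - {"delta_pos": [6.3, 0, 0], "turn": 0, "jaw": 1}
    - {"delta_pos": [6.5, 0, 0], "turn": 0, "jaw": 1}

```text
clock: 10.03
tool_pos: [0.545, 0.0824, 0.0688]
eef_rot: [0.631, 0.776, 0.001, -0.0]
contact_force: [0.1, 0.2, -4.2]
opening: 0.382
```

```bash
python3 - <<'E'
from st import *
st()
im=vision.snapshot("top");cv2.imwrite("pics/t8.png",cv2.resize(cv2.convertScaleAbs(im[170:270,180:330],alpha=2.2,beta=20),None,fx=5,fy=5,interpolation=cv2.INTER_CUBIC))
im=vision.snapshot("wrist");cv2.imwrite("pics/w8.png",cv2.convertScaleAbs(im,alpha=1.8,beta=20))
st()
E
```

```text
t 10.03 rail x,y mm -16.2 -0.5 z 68.77 yaw 101.75 F rail [ 0.2 -0.2 -4.2] M [-0.08 -0.05 -0.02] open 33.6 q7 1.16
t 10.13 rail x,y mm -17.7 -0.5 z 68.73 yaw 101.68 F rail [ 0.2 -0.2 -4.5] M [-0.1   0.   -0.04] open 33.8 q7 1.16
```

View pics/t8.png

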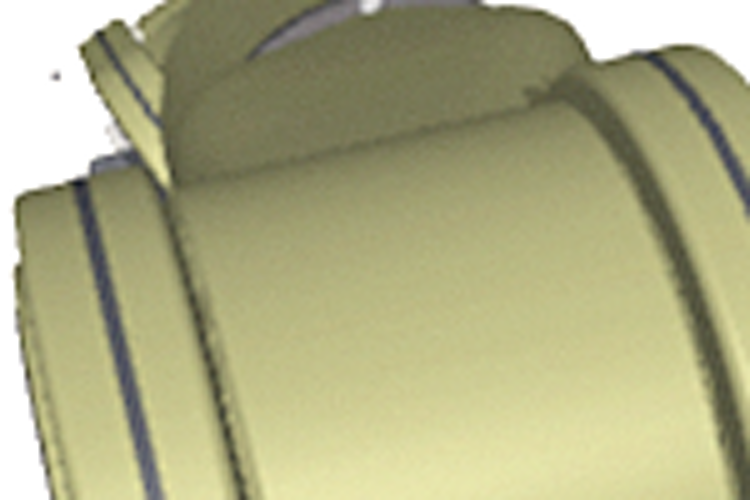

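View pics/w8.png

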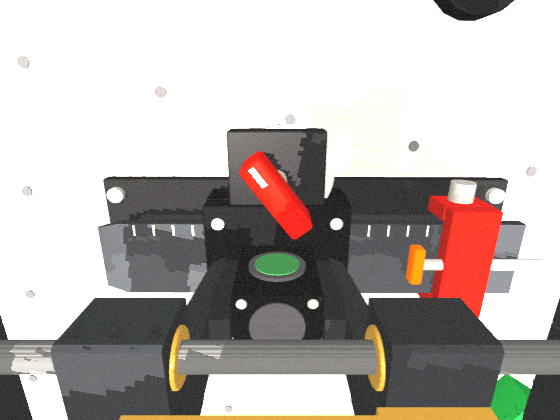

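```bash
python3 - <<'E'
from st import *
p=vision.camera_params("wrist"); s=st()
c0=np.array([.5412,.0981]); th=np.radians(101.55)
for uv in [(407,248),(408,282)]:
    d=onz(p,uv,.047)[:2]-c0; print((d@[np.cos(th),np.sin(th)]).round(4),(d@[-np.sin(th),np.cos(th)]).round(4))
E
```

```text
t 10.13 rail x,y mm -17.7 -0.5 z 68.73 yaw 101.68 F rail [ 0.2 -0.2 -4.5] M [-0.1   0.   -0.04] open 33.8 q7 1.16
0.048 0.0084
0.051 -0.0112
```

Call:
send_rows:
  series:
    - {"delta_pos": [0.6, 0, 0], "turn": 0, "jaw": 1}
    - {"delta_pos": [1.2, 0, 0], "turn": 0, "jaw": 1}
    - {"delta_pos": [1.7, 0, 0], "turn": 0, "jaw": 1}
    - {"delta_pos": [2.1, 0, 0], "turn": 0, "jaw": 1}
    - {"delta_pos": [2.4, 0, 0], "turn": 0, "jaw": 1}
    - {"delta_pos": [2.6, 0, 0], "turn": 0, "jaw": 1}
    - {"delta_pos": [2.6, 0, 0], "turn": 0, "jaw": 1}
    - {"delta_pos": [2.6, 0, 0], "turn": 0, "jaw": 1}

```text
clock: 10.8
tool_pos: [0.54, 0.1057, 0.0687]
eef_rot: [0.632, 0.775, 0.0, 0.0]
contact_force: [1.0, 0.6, -5.7]
opening: 0.382
```

```bash
python3 st.py
```

```text
t 10.8 rail x,y mm 7.7 -0.4 z 68.72 yaw 101.63 F rail [ 0.4 -1.1 -5.7] M [-0.17 -0.01 -0.  ] open 33.6 q7 1.13
```

Call:
send_rows:
  series:
    - {"delta_pos": [0.1, 0, 0], "turn": 0, "jaw": 1}
    - {"delta_pos": [0.2, 0, 0], "turn": 0, "jaw": 1}
    - {"delta_pos": [0.3, 0, 0], "turn": 0, "jaw": 1}
    - {"delta_pos": [0.3, 0, 0], "turn": 0, "jaw": 1}
    - {"delta_pos": [0.3, 0, 0], "turn": 0, "jaw": 1}

```text
clock: 11.22
tool_pos: [0.5394, 0.1087, 0.0687]
eef_rot: [0.632, 0.775, 0.0, -0.0]
contact_force: [0.5, 0.2, -5.6]
opening: 0.381
```

```bash
python3 st.py
```

```text
t 11.22 rail x,y mm 10.8 -0.4 z 68.72 yaw 101.63 F rail [ 0.1 -0.5 -5.6] M [-0.09 -0.07  0.  ] open 33.6 q7 1.12
```

Call:
send_rows:
  series:
    - {"delta_pos": [0.08, 0, 0], "turn": 0, "jaw": 1}
    - {"delta_pos": [0.15, 0, 0], "turn": 0, "jaw": 1}
    - {"delta_pos": [0.25, 0, 0], "turn": 0, "jaw": 1}
    - {"delta_pos": [0.25, 0, 0], "turn": 0, "jaw": 1}
    - {"delta_pos": [0.25, 0, 0], "turn": 0, "jaw": 1}

```text
clock: 11.63
tool_pos: [0.5389, 0.1113, 0.0687]
eef_rot: [0.632, 0.775, 0.0, -0.0]
contact_force: [-0.1, 0.3, -4.5]
opening: 0.38
```

Call:
send_rows:
  series:
    - {"delta_pos": [0.05, 0, 0], "turn": 0, "jaw": 1}
    - {"delta_pos": [0.1, 0, 0], "turn": 0, "jaw": 1}
    - {"delta_pos": [0.15, 0, 0], "turn": 0, "jaw": 1}
    - {"delta_pos": [0.15, 0, 0], "turn": 0, "jaw": 1}

```text
clock: 11.97
tool_pos: [0.5386, 0.1126, 0.0687]
eef_rot: [0.632, 0.775, 0.0, -0.0]
contact_force: [0.5, -0.2, -5.2]
opening: 0.383
```

```bash
python3 st.py
```

```text
t 11.97 rail x,y mm 14.7 -0.4 z 68.71 yaw 101.62 F rail [-0.3 -0.5 -5.2] M [-0.21 -0.06 -0.13] open 33.7 q7 1.12
```

Call:
send_rows:
  series:
    - {"delta_pos": [0.05, 0, 0], "turn": 0, "jaw": 1}
    - {"delta_pos": [0.1, 0, 0], "turn": 0, "jaw": 1}
    - {"delta_pos": [0.1, 0, 0], "turn": 0, "jaw": 1}

```text
clock: 12.22
tool_pos: [0.5384, 0.1136, 0.0687]
eef_rot: [0.632, 0.775, 0.0, -0.0]
contact_force: [1.7, -0.0, -3.9]
opening: 0.383
```

Call:
send_rows:
  series:
    - {"delta_pos": [0.05, 0, 0], "turn": 0, "jaw": 1}
    - {"delta_pos": [0.1, 0, 0], "turn": 0, "jaw": 1}
    - {"delta_pos": [0.1, 0, 0], "turn": 0, "jaw": 1}

```text
clock: 12.47
tool_pos: [0.5382, 0.1141, 0.0687]
eef_rot: [0.632, 0.775, -0.0, 0.0]
contact_force: [1.2, -1.7, -5.3]
opening: 0.385
```

```bash
python3 - <<'E'
from st import *
st()
im=vision.snapshot("wrist");cv2.imwrite("pics/w9.png",cv2.convertScaleAbs(im,alpha=1.8,beta=20))
E
```

```text
t 12.47 rail x,y mm 16.3 -0.3 z 68.71 yaw 101.61 F rail [-1.9 -0.8 -5.3] M [-0.28  0.24 -0.02] open 33.8 q7 1.11
```

View pics/w9.png

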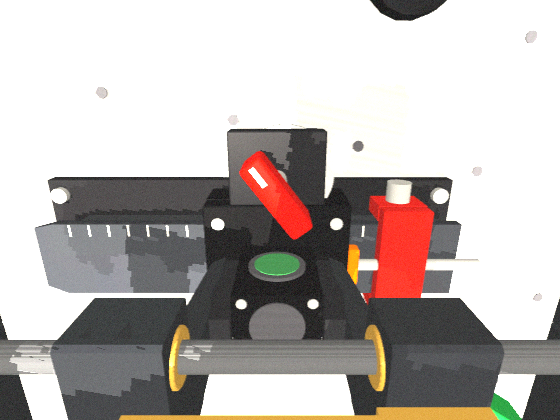

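Call:
send_rows:
  series:
    - {"delta_pos": [0.05, 0, 0], "turn": 0, "jaw": 1}
    - {"delta_pos": [0.1, 0, 0], "turn": 0, "jaw": 1}
    - {"delta_pos": [0.1, 0, 0], "turn": 0, "jaw": 1}
    - {"delta_pos": [0.1, 0, 0], "turn": 0, "jaw": 1}

```text
clock: 12.85
tool_pos: [0.5382, 0.1142, 0.0688]
eef_rot: [0.632, 0.775, -0.001, 0.001]
contact_force: [1.6, -4.3, -3.6]
opening: 0.382
```

```bash
python3 st.py
```

```text
t 12.85 rail x,y mm 16.3 -0.3 z 68.75 yaw 101.56 F rail [-4.5 -0.7 -3.6] M [-0.27  0.99 -0.08] open 33.6 q7 1.11
```

Call:
send_rows:
  series:
    - {"delta_pos": [0.1, 0, 0.03], "turn": 0, "jaw": 1}
    - {"delta_pos": [0.2, 0, 0.05], "turn": 0, "jaw": 1}
    - {"delta_pos": [0.2, 0, 0.07], "turn": 0, "jaw": 1}
    - {"delta_pos": [0.2, 0, 0.07], "turn": 0, "jaw": 1}
    - {"delta_pos": [0.2, 0, 0.07], "turn": 0, "jaw": 1}

```text
clock: 13.27
tool_pos: [0.5382, 0.1143, 0.0685]
eef_rot: [0.633, 0.774, -0.001, 0.001]
contact_force: [2.2, -8.0, 0.5]
opening: 0.384
```

```bash
python3 st.py
```

```text
t 13.27 rail x,y mm 16.5 -0.3 z 68.52 yaw 101.48 F rail [-8.3 -0.5  0.5] M [-0.14  1.72 -0.03] open 33.8 q7 1.11
```

Call:
send_rows:
  series:
    - {"delta_pos": [-0.1, 0, 0], "turn": 0, "jaw": 1}
    - {"delta_pos": [-0.2, 0, 0], "turn": 0, "jaw": 1}
    - {"delta_pos": [-0.22, 0, 0], "turn": 0, "jaw": 1}
    - {"delta_pos": [-0.22, 0, 0], "turn": 0, "jaw": 0.5}
    - {"delta_pos": [-0.22, 0, 0], "turn": 0, "jaw": 0.4}
    - {"delta_pos": [-0.22, 0, 0], "turn": 0, "jaw": 0.4}
    - {"delta_pos": [-0.22, 0, 0], "turn": 0, "jaw": 0.4}

```text
clock: 13.85
tool_pos: [0.5378, 0.1167, 0.0681]
eef_rot: [0.631, 0.776, 0.001, -0.001]
contact_force: [-0.8, 0.7, 0.7]
opening: 0.601
```

```bash
python3 st.py
```

```text
t 13.85 rail x,y mm 18.9 -0.4 z 68.14 yaw 101.71 F rail [0.9 0.7 0.7] M [0.02 0.02 0.01] open 52.9 q7 1.11
```

Call:
send_rows:
  series:
    - {"delta_pos": [0, 0, -3], "turn": 0, "jaw": 0.4}
    - {"delta_pos": [0, -0.5, -6], "turn": 0, "jaw": 0.5}
    - {"delta_pos": [0, -2, -9], "turn": 0, "jaw": 0.6}
    - {"delta_pos": [0, -4, -10], "turn": 0, "jaw": 0.66}
    - {"delta_pos": [0, -5, -10], "turn": 0, "jaw": 0.66}
    - {"delta_pos": [0, -5, -10], "turn": 0, "jaw": 0.66}
    - {"delta_pos": [0, -5, -10], "turn": 0, "jaw": 0.66}
    - {"delta_pos": [0, -5, -10], "turn": 0, "jaw": 0.66}

```text
clock: 14.52
tool_pos: [0.4898, 0.1057, 0.1678]
eef_rot: [0.632, 0.775, 0.0, 0.0]
contact_force: [0.8, 0.3, 0.4]
opening: 0.343
```

```bash
python3 - <<'E'
from st import *
import pickle
p=vision.camera_params("wrist");im=vision.snapshot("wrist");s=st();pickle.dump((p,s),open("w10.pkl","wb"))
cv2.imwrite("pics/w10.png",im);cv2.imwrite("pics/w10b.png",cv2.convertScaleAbs(im,alpha=1.8,beta=20))
E
```

```text
t 14.57 rail x,y mm 17.7 48.8 z 167.61 yaw 101.63 F rail [0.4 0.1 0. ] M [-0.04 -0.06  0.01] open 30.1 q7 1.13
```

View pics/w10b.png

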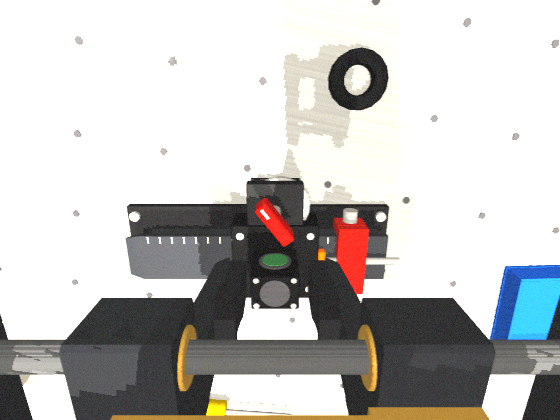

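```bash
python3 - <<'E'
from h import *
im=cv2.imread("pics/w10.png")
cv2.imwrite("pics/w10c.png",cv2.convertScaleAbs(cv2.resize(im[170:320,225:345],None,fx=4,fy=4,interpolation=cv2.INTER_CUBIC),alpha=2.2,beta=30))
E
```

```text
(no output)
```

View pics/w10c.png

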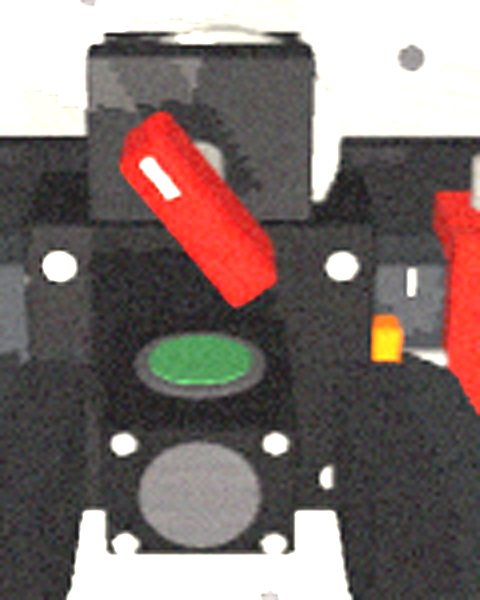

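```bash
python3 - <<'E'
from h import *
import pickle
from scipy.optimize import least_squares
from fit import W,f
p,s=pickle.load(open("w10.pkl","rb"))
o=(225,170)
B=[((123,443),(-13,10.1,97)),((275,443),(13,10.1,97)),((274,543),(13,-10.1,97)),((125,543),(-13,-10.1,97)),((60,266),(-28.1,24.1,53)),((342,266),(28.1,24.1,53))]
ob=[(f(a,4,o),X) for a,X in B]
fb=lambda th:np.concatenate([proj(p,W(th,X))[0]-uv for uv,X in ob])
u=least_squares(fb,[.54,.11,np.radians(101.4)],x_scale=.01); print("car",u.x[:2],np.degrees(u.x[2]),u.fun.round(1))
kn=W(u.x,(0,45,77)); print("knob pred",kn)
k=np.array([onz(p,f(a,4,o),.086) for a in [(121,158),(155,125),(275,272),(237,306)]]);print(k.round(4),k.mean(0))
for i,j in ((0,3),(1,2)):
    d=k[j]-k[i];print(np.degrees(np.arctan2(d[1],d[0])),np.linalg.norm(d))
a=np.degrees(np.arctan2(*(k[3]-k[0])[1::-1])); 
print(tooldelta(s,(kn[0],kn[1],.120),np.radians(a+90)),tooldelta(s,(kn[0],kn[1],.069)))
E
```

```text
car [0.53814227 0.11388447] 101.5305787509523 [ 0.2 -0.1  0.  -0.1 -0.2  0.1  0.2  0.  -0.1 -0.  -0.1  0.1]
knob pred [0.49405045 0.10488938 0.077     ]
[[0.4839 0.0893 0.086 ]
 [0.477  0.0938 0.086 ]
 [0.499  0.1192 0.086 ]
 [0.5067 0.1141 0.086 ]] [0.49166472 0.10411235 0.086     ]
47.42217366182602 0.03368555091159115
49.09234105234921 0.033614702090550105
(array([-0.16,  0.39,  4.76]), np.float64(-35.79115563042736)) (array([-0.17,  0.39,  9.86]), None)
```

Call:
send_rows:
  series:
    - {"delta_pos": [-0.1, 0.3, 1], "turn": -6, "jaw": 0.66}
    - {"delta_pos": [-0.1, 0.3, 2], "turn": -12, "jaw": 0.66}
    - {"delta_pos": [-0.1, 0.3, 3], "turn": -18, "jaw": 0.66}
    - {"delta_pos": [-0.1, 0.3, 4], "turn": -24, "jaw": 0.66}
    - {"delta_pos": [-0.1, 0.3, 4.5], "turn": -30, "jaw": 0.66}
    - {"delta_pos": [-0.1, 0.3, 4.5], "turn": -36.5, "jaw": 0.66}
    - {"delta_pos": [-0.1, 0.3, 4.5], "turn": -36.5, "jaw": 0.66}
    - {"delta_pos": [-0.1, 0.3, 4.5], "turn": -36.5, "jaw": 0.66}

```text
clock: 15.23
tool_pos: [0.4926, 0.105, 0.1225]
eef_rot: [0.359, 0.933, 0.0, -0.0]
contact_force: [-0.4, -0.3, 0.3]
opening: 0.337
```

Call:
send_rows:
  series:
    - {"delta_pos": [0, 0, 0], "turn": 0, "jaw": 0.66}
    - {"delta_pos": [0, 0, 0], "turn": 0, "jaw": 0.66}

```text
clock: 15.4
tool_pos: [0.4925, 0.1049, 0.123]
eef_rot: [0.358, 0.934, 0.0, 0.0]
contact_force: [0.7, 0.1, 0.3]
opening: 0.342
```

```bash
python3 - <<'E'
from st import *
s=st(); print(tooldelta(s,(.493,.1045,.069),np.radians(138.2)))
im=vision.snapshot("wrist");cv2.imwrite("pics/w11.png",cv2.convertScaleAbs(im,alpha=1.8,beta=20))
E
```

```text
t 15.4 rail x,y mm 16.4 46.4 z 123.01 yaw 138.01 F rail [-0.1 -0.7  0.3] M [ 0.02 -0.09 -0.  ] open 30.1 q7 1.51
(array([-0.07,  0.  ,  5.4 ]), np.float64(-0.18852545333525939))
```

View pics/w11.png

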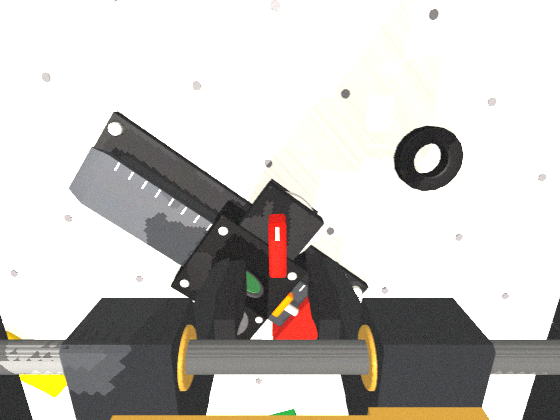

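Call:
send_rows:
  series:
    - {"delta_pos": [-0.05, 0, 1.5], "turn": 0, "jaw": 0.66}
    - {"delta_pos": [-0.05, 0, 3], "turn": 0, "jaw": 0.66}
    - {"delta_pos": [-0.05, 0, 4.3], "turn": 0, "jaw": 0.66}
    - {"delta_pos": [-0.05, 0, 5.3], "turn": 0, "jaw": 0.66}
    - {"delta_pos": [-0.05, 0, 5.3], "turn": 0, "jaw": 0.66}
    - {"delta_pos": [-0.05, 0, 5.3], "turn": 0, "jaw": 0.66}
    - {"delta_pos": [-0.05, 0, 5.3], "turn": 0, "jaw": 0.66}

```text
clock: 16.03
tool_pos: [0.4929, 0.1047, 0.0705]
eef_rot: [0.357, 0.934, 0.0, 0.0]
contact_force: [-0.1, 0.4, 0.2]
opening: 0.344
```

```bash
python3 - <<'E'
from st import *
s=st(); print(tooldelta(s,(.493,.1045,.069),np.radians(138.2)))
im=vision.snapshot("wrist");cv2.imwrite("pics/w12.png",cv2.convertScaleAbs(im,alpha=1.8,beta=20))
E
```

```text
t 16.03 rail x,y mm 16.1 46.0 z 70.55 yaw 138.11 F rail [ 0.4 -0.   0.2] M [ 0.07 -0.06 -0.  ] open 30.3 q7 1.45
(array([-0.02, -0.  ,  0.15]), np.float64(-0.09330527700879543))
```

View pics/w12.png

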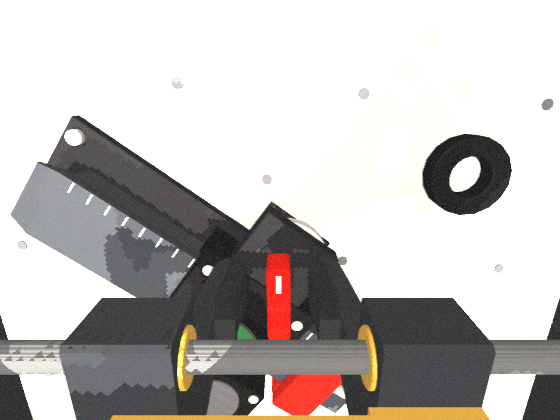

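Call:
send_rows:
  series:
    - {"delta_pos": [0, 0, 0.1], "turn": 0, "jaw": 0.8}
    - {"delta_pos": [0, 0, 0.1], "turn": 0, "jaw": 0.9}
    - {"delta_pos": [0, 0, 0.1], "turn": 0, "jaw": 1}
    - {"delta_pos": [0, 0, 0.1], "turn": 0, "jaw": 1}
    - {"delta_pos": [0, 0, 0.1], "turn": 0, "jaw": 1}
  force: 60

```text
clock: 16.5
tool_pos: [0.4926, 0.1045, 0.0693]
eef_rot: [0.357, 0.934, 0.0, 0.0]
contact_force: [-0.2, -0.9, 3.2]
opening: 0.101
```

```bash
python3 st.py
```

```text
t 16.5 rail x,y mm 16.0 46.3 z 69.27 yaw 138.12 F rail [-0.8  0.4  3.2] M [ 0.12 -0.05  0.03] open 8.9 q7 1.45
```

Call:
send_rows:
  series:
    - {"delta_pos": [0.08, 0.06, 0], "turn": 4, "jaw": 1}
    - {"delta_pos": [0.08, 0.06, 0], "turn": 8, "jaw": 1}
    - {"delta_pos": [0.08, 0.06, 0], "turn": 12, "jaw": 1}
    - {"delta_pos": [0.08, 0.06, 0], "turn": 16, "jaw": 1}
    - {"delta_pos": [0.08, 0.06, 0], "turn": 20, "jaw": 1}
    - {"delta_pos": [0.08, 0.06, 0], "turn": 25, "jaw": 1}
    - {"delta_pos": [0.08, 0.06, 0], "turn": 30, "jaw": 1}
    - {"delta_pos": [0.08, 0.06, 0], "turn": 30, "jaw": 1}

```text
clock: 17.17
tool_pos: [0.4924, 0.1049, 0.0692]
eef_rot: [0.588, 0.809, -0.0, 0.0]
contact_force: [-0.4, -1.7, 2.6]
opening: 0.106
```

```bash
python3 st.py
```

```text
t 17.17 rail x,y mm 16.5 46.4 z 69.24 yaw 108.0 F rail [-1.6  0.7  2.6] M [0.17 0.18 0.12] open 9.3 q7 1.14
```

Call:
send_rows:
  series:
    - {"delta_pos": [0, 0, 0], "turn": 4, "jaw": 1}
    - {"delta_pos": [0, 0, 0], "turn": 8, "jaw": 1}
    - {"delta_pos": [0, 0, 0], "turn": 12, "jaw": 1}
    - {"delta_pos": [0, 0, 0], "turn": 15, "jaw": 1}
    - {"delta_pos": [0, 0, 0], "turn": 15, "jaw": 1}
    - {"delta_pos": [0, 0, 0], "turn": 15, "jaw": 1}

```text
clock: 17.67
tool_pos: [0.4921, 0.1045, 0.0692]
eef_rot: [0.687, 0.727, -0.001, 0.0]
contact_force: [-0.7, -2.5, 5.6]
opening: 0.104
```

```bash
python3 st.py
```

```text
t 17.67 rail x,y mm 16.1 46.8 z 69.24 yaw 93.28 F rail [-2.3  1.2  5.6] M [0.3  0.41 0.17] open 9.1 q7 1.0
```

Call:
send_rows:
  series:
    - {"delta_pos": [0, 0, 0], "turn": 4, "jaw": 1}
    - {"delta_pos": [0, 0, 0], "turn": 8, "jaw": 1}
    - {"delta_pos": [0, 0, 0], "turn": 12, "jaw": 1}
    - {"delta_pos": [0, 0, 0], "turn": 16, "jaw": 1}
    - {"delta_pos": [0, 0, 0], "turn": 16, "jaw": 1}
    - {"delta_pos": [0, 0, 0], "turn": 16, "jaw": 1}

```text
clock: 18.17
tool_pos: [0.492, 0.1042, 0.0692]
eef_rot: [0.781, 0.624, -0.001, 0.0]
contact_force: [-0.8, -3.4, 5.8]
opening: 0.102
```

```bash
python3 st.py
```

```text
t 18.17 rail x,y mm 15.8 47.0 z 69.2 yaw 77.24 F rail [-3.1  1.5  5.8] M [0.39 0.63 0.09] open 9.0 q7 0.84
```

```bash
python3 - <<'E'
from st import *
im=vision.snapshot("wrist");cv2.imwrite("pics/w13.png",cv2.convertScaleAbs(im,alpha=1.8,beta=20)); st()
E
```

```text
t 18.22 rail x,y mm 15.8 47.0 z 69.22 yaw 77.24 F rail [-2.8  1.   5.6] M [0.36 0.58 0.07] open 9.3 q7 0.84
```

View pics/w13.png

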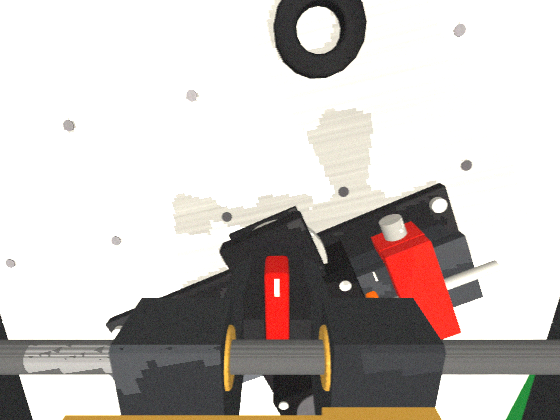

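Call:
send_rows:
  series:
    - {"delta_pos": [0, 0, 0], "turn": 3, "jaw": 1}
    - {"delta_pos": [0, 0, 0], "turn": 6, "jaw": 1}
    - {"delta_pos": [0, 0, 0], "turn": 9, "jaw": 1}
    - {"delta_pos": [0, 0, 0], "turn": 12, "jaw": 1}
    - {"delta_pos": [0, 0, 0], "turn": 12, "jaw": 1}
    - {"delta_pos": [0, 0, 0], "turn": 12, "jaw": 1}

```text
clock: 18.72
tool_pos: [0.4919, 0.1041, 0.0692]
eef_rot: [0.842, 0.539, -0.001, 0.0]
contact_force: [-1.1, -3.3, 6.2]
opening: 0.105
```

```bash
python3 st.py
```

```text
t 18.72 rail x,y mm 15.8 47.1 z 69.22 yaw 65.26 F rail [-3.   1.7  6.2] M [0.43 0.6  0.26] open 9.2 q7 0.73
```

Call:
send_rows:
  series:
    - {"delta_pos": [0, 0, 0], "turn": 2, "jaw": 1}
    - {"delta_pos": [0, 0, 0], "turn": 4, "jaw": 1}
    - {"delta_pos": [0, 0, 0], "turn": 6, "jaw": 1}
    - {"delta_pos": [0, 0, 0], "turn": 7, "jaw": 1}
    - {"delta_pos": [0, 0, 0], "turn": 7, "jaw": 1}

```text
clock: 19.13
tool_pos: [0.4918, 0.1041, 0.0692]
eef_rot: [0.874, 0.487, -0.001, 0.0]
contact_force: [-1.1, -3.0, 7.1]
opening: 0.102
```

```bash
python3 st.py
```

```text
t 19.13 rail x,y mm 15.8 47.2 z 69.22 yaw 58.25 F rail [-2.7  1.7  7.1] M [0.48 0.58 0.28] open 9.0 q7 0.66
```

Call:
send_rows:
  series:
    - {"delta_pos": [0, 0, 0], "turn": 2, "jaw": 1}
    - {"delta_pos": [0, 0, 0], "turn": 4, "jaw": 1}
    - {"delta_pos": [0, 0, 0], "turn": 4, "jaw": 1}
    - {"delta_pos": [0, 0, 0], "turn": 4, "jaw": 1}

```text
clock: 19.47
tool_pos: [0.4918, 0.104, 0.0692]
eef_rot: [0.89, 0.457, -0.001, 0.001]
contact_force: [-1.6, -3.3, 6.0]
opening: 0.102
```

```bash
python3 st.py
```

```text
t 19.47 rail x,y mm 15.7 47.2 z 69.19 yaw 54.34 F rail [-2.9  2.3  6. ] M [0.44 0.75 0.61] open 8.9 q7 0.63
```

Torque is jumping (0.61 Nm at 84°). A little further until the hard end.

Call:
send_rows:
  series:
    - {"delta_pos": [0, 0, 0], "turn": 2, "jaw": 1}
    - {"delta_pos": [0, 0, 0], "turn": 3, "jaw": 1}
    - {"delta_pos": [0, 0, 0], "turn": 3, "jaw": 1}
    - {"delta_pos": [0, 0, 0], "turn": 3, "jaw": 1}

```text
clock: 19.8
tool_pos: [0.4919, 0.104, 0.0692]
eef_rot: [0.901, 0.434, -0.001, 0.001]
contact_force: [-1.2, -4.0, 5.1]
opening: 0.109
```

```bash
python3 st.py
```

```text
t 19.8 rail x,y mm 15.6 47.1 z 69.19 yaw 51.42 F rail [-3.6  2.   5.1] M [0.43 0.94 0.87] open 9.6 q7 0.6
```

Call:
send_rows:
  series:
    - {"delta_pos": [0, 0, 0], "turn": 2, "jaw": 1}
    - {"delta_pos": [0, 0, 0], "turn": 3, "jaw": 1}
    - {"delta_pos": [0, 0, 0], "turn": 3, "jaw": 1}
    - {"delta_pos": [0, 0, 0], "turn": 3, "jaw": 1}

```text
clock: 20.13
tool_pos: [0.4919, 0.104, 0.0692]
eef_rot: [0.912, 0.411, -0.001, 0.001]
contact_force: [-1.2, -3.8, 5.4]
opening: 0.112
```

```bash
python3 - <<'E'
from st import *
im=vision.snapshot("wrist");cv2.imwrite("pics/w14.png",cv2.convertScaleAbs(im,alpha=1.8,beta=20)); st()
E
```

```text
t 20.18 rail x,y mm 15.7 47.1 z 69.2 yaw 48.49 F rail [-3.8  0.6  5.8] M [0.42 0.95 1.18] open 9.6 q7 0.57
```

View pics/w14.png

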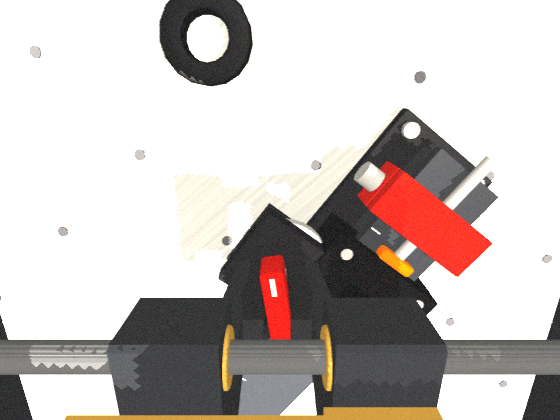

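Call:
send_rows:
  series:
    - {"delta_pos": [0, 0, 0], "turn": -3, "jaw": 1}
    - {"delta_pos": [0, 0, 0], "turn": -5, "jaw": 1}
    - {"delta_pos": [0, 0, 0], "turn": -5, "jaw": 1}
    - {"delta_pos": [0, 0, 0], "turn": -5, "jaw": 1}

```text
clock: 20.52
tool_pos: [0.4919, 0.104, 0.0692]
eef_rot: [0.894, 0.449, -0.001, 0.001]
contact_force: [-1.1, -4.9, 6.3]
opening: 0.107
```

```bash
python3 - <<'E'
from st import *
im=vision.snapshot("wrist");cv2.imwrite("pics/w15.png",cv2.convertScaleAbs(im,alpha=1.8,beta=20)); st()
E
```

```text
t 20.57 rail x,y mm 15.6 47.1 z 69.19 yaw 53.37 F rail [-3.9  2.3  5.7] M [0.4  0.82 0.64] open 9.0 q7 0.62
```

View pics/w15.png

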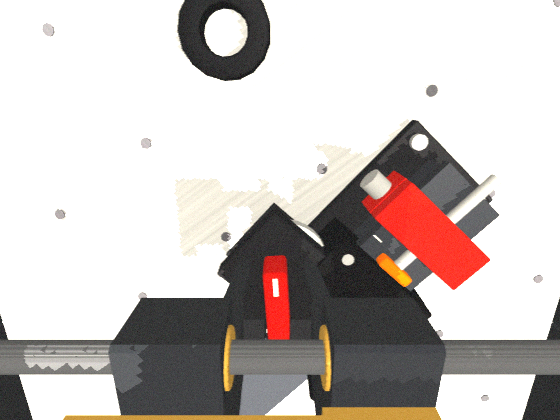

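Call:
send_rows:
  series:
    - {"delta_pos": [0, 0, 0], "turn": -2, "jaw": 1}
    - {"delta_pos": [0, 0, 0], "turn": -4, "jaw": 1}
    - {"delta_pos": [0, 0, 0], "turn": -4, "jaw": 1}
    - {"delta_pos": [0, 0, 0], "turn": -4, "jaw": 0.8}
    - {"delta_pos": [0, 0, 0], "turn": -4, "jaw": 0.66}
    - {"delta_pos": [0, 0, 0], "turn": -4, "jaw": 0.66}
    - {"delta_pos": [0, 0, 0], "turn": -4, "jaw": 0.66}

```text
clock: 21.15
tool_pos: [0.4924, 0.106, 0.0689]
eef_rot: [0.878, 0.479, 0.0, -0.0]
contact_force: [0.2, 0.0, -0.1]
opening: 0.34
```

Call:
send_rows:
  series:
    - {"delta_pos": [0, 0, -2.5], "turn": 0, "jaw": 0.66}
    - {"delta_pos": [0, 0, -5], "turn": 0, "jaw": 0.66}
    - {"delta_pos": [0, 0, -7.5], "turn": 0, "jaw": 0.66}
    - {"delta_pos": [0, 0, -9], "turn": 0, "jaw": 0.66}
    - {"delta_pos": [0, 0, -9], "turn": 0, "jaw": 0.66}
    - {"delta_pos": [0, 0, -9], "turn": 0, "jaw": 0.66}
    - {"delta_pos": [0, 0, -9], "turn": 0, "jaw": 0.66}
    - {"delta_pos": [0, 0, -9], "turn": 0, "jaw": 0.66}

```text
clock: 21.82
tool_pos: [0.4916, 0.1053, 0.1579]
eef_rot: [0.878, 0.478, -0.001, -0.0]
contact_force: [0.8, 0.3, -0.1]
opening: 0.338
```

```bash
python3 - <<'E'
from st import *
import pickle
p=vision.camera_params("wrist");im=vision.snapshot("wrist");s=st();pickle.dump((p,s),open("w16.pkl","wb"))
cv2.imwrite("pics/w16.png",im)
cv2.imwrite("pics/w16b.png",cv2.convertScaleAbs(cv2.resize(im[150:350,200:460],None,fx=3,fy=3,interpolation=cv2.INTER_CUBIC),alpha=1.9,beta=25))
E
```

```text
t 21.87 rail x,y mm 17.0 47.1 z 157.9 yaw 57.14 F rail [ 0.2 -0.1  0.5] M [0.   0.08 0.03] open 29.8 q7 0.66
```

View pics/w16b.png

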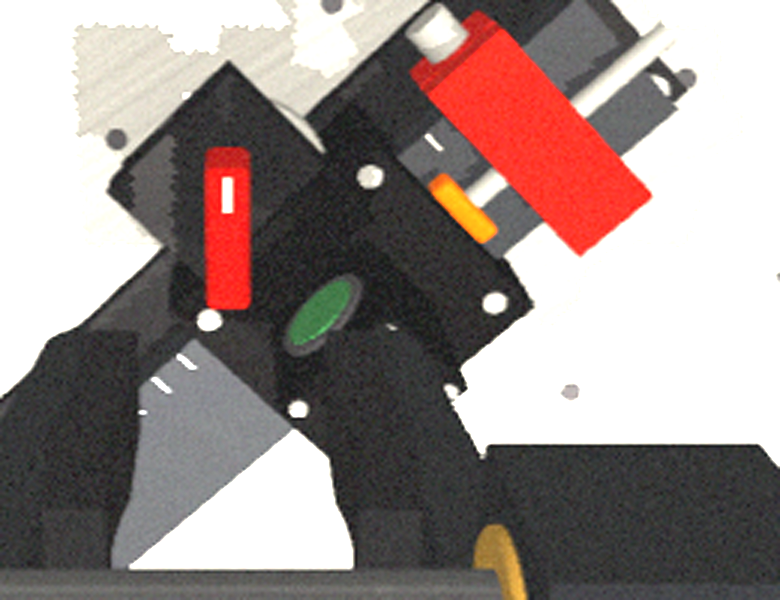

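```bash
python3 - <<'E'
from h import *
import pickle
from scipy.optimize import least_squares
from fit import W,f
p,s=pickle.load(open("w16.pkl","rb"))
o=(200,150)
B=[((370,177),(28.1,24.1,53)),((494,303),(28.1,-24.1,53)),((209,320),(-28.1,24.1,53))]
ob=[(f(a,3,o),X) for a,X in B]
fb=lambda th:np.concatenate([proj(p,W(th,X))[0]-uv for uv,X in ob])
u=least_squares(fb,[.54,.11,np.radians(101.4)],x_scale=.01); print("car",u.x[:2],np.degrees(u.x[2]),u.fun.round(1))
c0=np.array([.5412,.0981]); th=np.radians(101.55);d=u.x[:2]-c0
print("in rail",d@[np.cos(th),np.sin(th)],d@[-np.sin(th),np.cos(th)])
k=np.array([onz(p,f(a,3,o),.086) for a in [(205,172),(249,170),(250,308),(207,308)]]);print(k.round(4),k.mean(0))
for i,j in ((0,3),(1,2)):
    e=k[j]-k[i];print(np.degrees(np.arctan2(e[1],e[0])),np.linalg.norm(e))
print("buffer front",[((onz(p,f(a,3,o),.047)[:2]-c0)@[np.cos(th),np.sin(th)]).round(4) for a in [(430,183),(488,243)]])
E
```

```text
car [0.53799141 0.11310747] 101.49895836909486 [-0.1 -0.   0.1  0.1 -0.  -0. ]
in rail 0.015346006375523993 0.0001387732481973492
[[0.4769 0.1089 0.086 ]
 [0.4816 0.117  0.086 ]
 [0.5091 0.0997 0.086 ]
 [0.5039 0.0917 0.086 ]] [0.49286327 0.10432742 0.086     ]
-32.534078765640345 0.03204303844231618
-32.150127950452955 0.032493860271005995
buffer front [np.float64(0.0525), np.float64(0.0525)]
```

```bash
python3 - <<'E'
from h import *
import pickle
from fit import W
for n,th in (("w16",[.53799,.11311,np.radians(101.5)]),("w10",[.53814,.11388,np.radians(101.53)])):
    p,s=pickle.load(open(n+".pkl","rb")); im=cv2.imread(f"pics/{n}.png")
    uv=proj(p,W(th,(35,0,53)))[0]; print(uv)
    x,y=int(uv[0])-35,int(uv[1])-28
    a=cv2.resize(im[y:y+56,x:x+70],None,fx=9,fy=9,interpolation=cv2.INTER_CUBIC)
    cv2.imwrite(f"pics/{n}z.png",cv2.convertScaleAbs(a,alpha=3.0,beta=40))
E
```

```text
[351.05686304 224.20079281]
[317.45729612 263.27150291]
```

View pics/w16z.png

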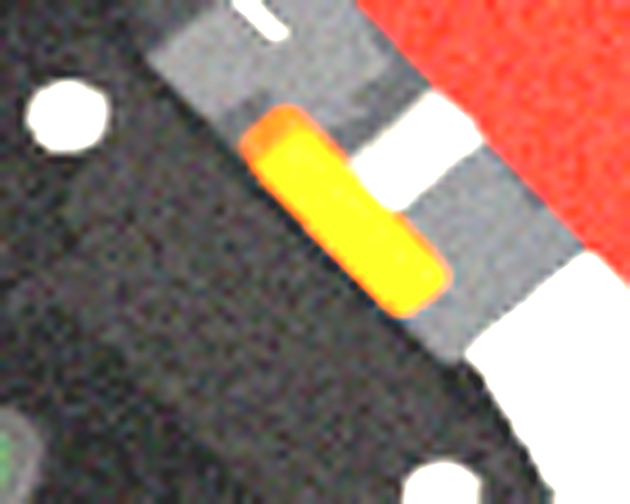

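View pics/w10z.png

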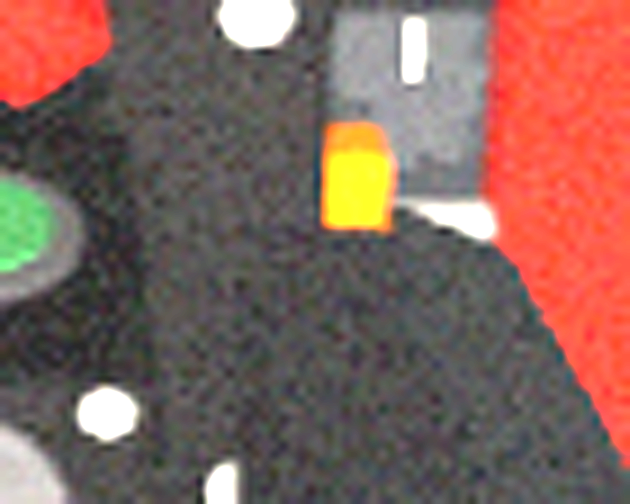

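```bash
python3 - <<'E'
from st import *
s=st(); th=np.radians(101.55); c0=np.array([.5412,.0981])
t=c0+.046*np.array([np.cos(th),np.sin(th)])+.075*np.array([-np.sin(th),np.cos(th)])
print(t,tooldelta(s,(t[0],t[1],.135),th))
E
```

```text
t 21.87 rail x,y mm 17.0 47.1 z 157.9 yaw 57.14 F rail [ 0.2 -0.1  0.5] M [0.   0.08 0.03] open 29.8 q7 0.66
[0.45850847 0.12815179] (array([ 0.12, -4.02,  2.3 ]), np.float64(-44.40636986175392))
```

Call:
send_rows:
  series:
    - {"delta_pos": [0.1, -1.5, 0], "turn": -7, "jaw": 0.66}
    - {"delta_pos": [0.1, -3, 0], "turn": -14, "jaw": 0.66}
    - {"delta_pos": [0.1, -4, 0.5], "turn": -21, "jaw": 0.66}
    - {"delta_pos": [0.1, -4, 1.5], "turn": -28, "jaw": 0.66}
    - {"delta_pos": [0.1, -4, 2.3], "turn": -35, "jaw": 0.66}
    - {"delta_pos": [0.1, -4, 2.3], "turn": -42, "jaw": 0.66}
    - {"delta_pos": [0.1, -4, 2.3], "turn": -44.4, "jaw": 0.66}
    - {"delta_pos": [0.1, -4, 2.3], "turn": -44.4, "jaw": 0.66}

```text
clock: 22.53
tool_pos: [0.459, 0.1278, 0.1354]
eef_rot: [0.633, 0.774, -0.0, -0.001]
contact_force: [-0.1, -0.5, -0.0]
opening: 0.339
```

Call:
send_rows:
  series:
    - {"delta_pos": [0, 0, 0], "turn": 0, "jaw": 0.66}
    - {"delta_pos": [0, 0, 0], "turn": 0, "jaw": 0.66}
    - {"delta_pos": [0, 0, 0], "turn": 0, "jaw": 0.66}

```text
clock: 22.78
tool_pos: [0.4594, 0.128, 0.1361]
eef_rot: [0.633, 0.774, 0.0, 0.0]
contact_force: [0.1, 0.1, 1.6]
opening: 0.341
```

```bash
python3 - <<'E'
from st import *
import pickle
p=vision.camera_params("wrist");im=vision.snapshot("wrist");s=st();pickle.dump((p,s),open("w17.pkl","wb"))
cv2.imwrite("pics/w17.png",im)
cv2.imwrite("pics/w17b.png",cv2.convertScaleAbs(cv2.resize(im[150:350,150:410],None,fx=3,fy=3,interpolation=cv2.INTER_CUBIC),alpha=1.9,beta=25))
E
```

```text
t 22.83 rail x,y mm 45.7 74.2 z 136.11 yaw 101.46 F rail [-0.2 -0.8  0.8] M [ 0.02 -0.02  0.03] open 29.8 q7 1.06
```

View pics/w17b.png

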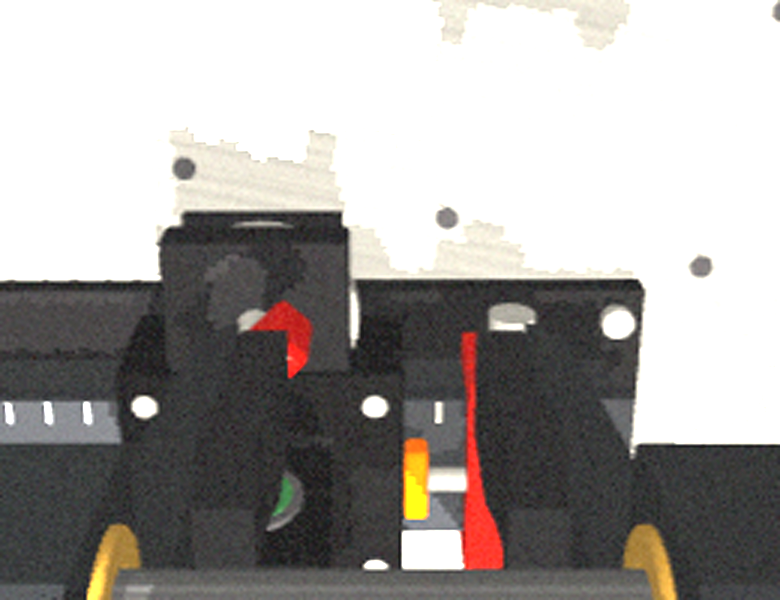

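```bash
python3 - <<'E'
import cv2
im=cv2.imread("pics/w17.png")
a=cv2.resize(im[270:330,262:312],None,fx=10,fy=10,interpolation=cv2.INTER_NEAREST)
cv2.imwrite("pics/w17z.png",cv2.convertScaleAbs(a,alpha=3.0,beta=20))
for y in (290,300,305,310,315,320): print(y,im[y,278:294].tolist())
E
```

```text
290 [[15, 8, 16], [20, 18, 18], [18, 19, 18], [15, 17, 14], [12, 12, 9], [15, 16, 18], [25, 24, 26], [35, 34, 36], [40, 41, 41], [47, 44, 43], [45, 42, 44], [45, 43, 42], [42, 39, 42], [44, 44, 45], [38, 39, 36], [43, 43, 43]]
300 [[14, 17, 16], [17, 18, 15], [4, 11, 11], [18, 17, 19], [15, 19, 18], [15, 15, 12], [15, 26, 49], [2, 41, 109], [5, 53, 136], [0, 51, 143], [0, 54, 144], [0, 54, 146], [1, 58, 147], [3, 53, 136], [21, 47, 97], [34, 41, 52]]
305 [[16, 12, 17], [14, 16, 17], [4, 6, 14], [16, 18, 19], [24, 24, 23], [16, 16, 14], [8, 33, 77], [0, 65, 172], [0, 88, 215], [0, 95, 224], [0, 94, 226], [0, 92, 223], [0, 100, 226], [0, 89, 213], [17, 58, 132], [40, 45, 56]]
310 [[24, 23, 23], [26, 22, 23], [21, 19, 17], [24, 24, 23], [24, 24, 23], [8, 10, 15], [7, 33, 69], [2, 108, 236], [0, 143, 249], [0, 151, 249], [0, 113, 235], [0, 94, 225], [0, 92, 223], [0, 82, 209], [62, 90, 149], [119, 131, 139]]
315 [[21, 22, 24], [21, 23, 19], [19, 19, 20], [21, 21, 23], [17, 18, 19], [17, 19, 19], [4, 36, 79], [0, 107, 235], [0, 145, 249], [0, 149, 249], [0, 153, 249], [0, 150, 249], [0, 148, 249], [0, 138, 249], [35, 82, 177], [62, 62, 65]]
320 [[17, 19, 21], [21, 18, 22], [10, 14, 13], [16, 17, 18], [21, 19, 23], [6, 9, 6], [21, 42, 76], [0, 108, 234], [0, 146, 249], [0, 153, 249], [0, 147, 248], [0, 152, 249], [0, 149, 249], [0, 133, 248], [28, 78, 173], [62, 59, 63]]
```

View pics/w17z.png

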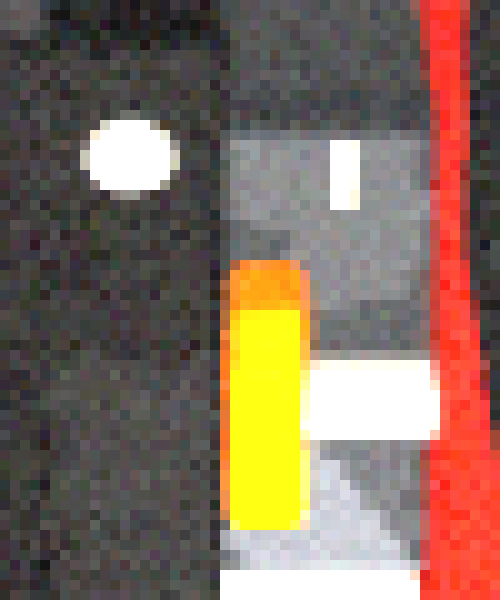

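```bash
python3 - <<'E'
from st import *
s=st(); print(tooldelta(s,(.4927,.1047,.12),np.radians(57.7)))
E
```

```text
t 22.83 rail x,y mm 45.7 74.2 z 136.11 yaw 101.46 F rail [-0.2 -0.8  0.8] M [ 0.02 -0.02  0.03] open 29.8 q7 1.06
(array([-2.95,  2.8 ,  1.61]), np.float64(43.76214811403926))
```

Call:
send_rows:
  series:
    - {"delta_pos": [-1, 1, 0], "turn": 7, "jaw": 0.66}
    - {"delta_pos": [-2, 2, 0], "turn": 14, "jaw": 0.66}
    - {"delta_pos": [-2.9, 2.8, 0], "turn": 21, "jaw": 0.66}
    - {"delta_pos": [-2.9, 2.8, 0.5], "turn": 28, "jaw": 0.66}
    - {"delta_pos": [-2.9, 2.8, 1], "turn": 35, "jaw": 0.66}
    - {"delta_pos": [-2.9, 2.8, 1.5], "turn": 42, "jaw": 0.66}
    - {"delta_pos": [-2.9, 2.8, 1.5], "turn": 43.8, "jaw": 0.66}
    - {"delta_pos": [-2.9, 2.8, 1.5], "turn": 43.8, "jaw": 0.66}

```text
clock: 23.5
tool_pos: [0.4924, 0.1053, 0.121]
eef_rot: [0.876, 0.483, -0.0, 0.0]
contact_force: [-0.1, -0.0, 0.3]
opening: 0.339
```

Call:
send_rows:
  series:
    - {"delta_pos": [0, 0, 0], "turn": 0, "jaw": 0.66}
    - {"delta_pos": [0, 0, 0], "turn": 0, "jaw": 0.66}
    - {"delta_pos": [0, 0, 0], "turn": 0, "jaw": 0.66}

```text
clock: 23.75
tool_pos: [0.4927, 0.1052, 0.1213]
eef_rot: [0.876, 0.483, 0.0, -0.0]
contact_force: [-0.2, 0.2, 0.2]
opening: 0.338
```

```bash
python3 - <<'E'
from st import *
im=vision.snapshot("wrist");cv2.imwrite("pics/w18.png",cv2.convertScaleAbs(im,alpha=1.8,beta=20))
s=st(); print(tooldelta(s,(.4927,.1045,.069),np.radians(57.7)))
E
```

```text
t 23.8 rail x,y mm 16.6 46.1 z 121.25 yaw 57.77 F rail [-0.5  0.1 -0.5] M [ 0.    0.04 -0.03] open 29.9 q7 0.66
(array([-0.06,  0.04,  5.23]), np.float64(0.07061212903964531))
```

View pics/w18.png

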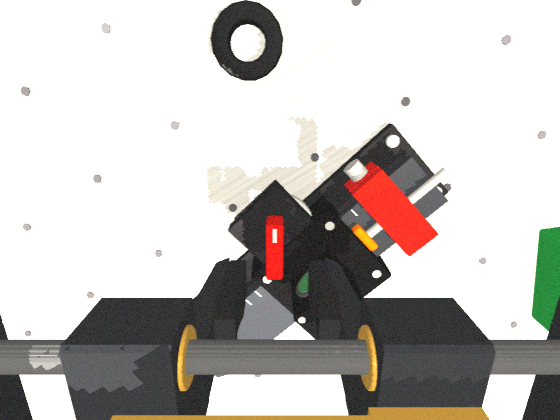

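Call:
send_rows:
  series:
    - {"delta_pos": [-0.1, 0, 1.5], "turn": 0, "jaw": 0.66}
    - {"delta_pos": [-0.1, 0, 3], "turn": 0, "jaw": 0.66}
    - {"delta_pos": [-0.1, 0, 4.3], "turn": 0, "jaw": 0.66}
    - {"delta_pos": [-0.1, 0, 5.2], "turn": 0, "jaw": 0.66}
    - {"delta_pos": [-0.1, 0, 5.2], "turn": 0, "jaw": 0.75}
    - {"delta_pos": [-0.1, 0, 5.2], "turn": 0, "jaw": 0.9}
    - {"delta_pos": [-0.1, 0, 5.2], "turn": 0, "jaw": 1}
    - {"delta_pos": [-0.1, 0, 5.2], "turn": 0, "jaw": 1}
  force: 60

```text
clock: 24.47
tool_pos: [0.492, 0.1038, 0.0695]
eef_rot: [0.876, 0.482, -0.0, 0.0]
contact_force: [0.9, -1.3, -0.3]
opening: 0.103
```

Call:
send_rows:
  series:
    - {"delta_pos": [0, 0, 0], "turn": 0, "jaw": 1}
    - {"delta_pos": [0, 0, 0], "turn": 0, "jaw": 1}
    - {"delta_pos": [0, 0, 0], "turn": 0, "jaw": 1}

```text
clock: 24.72
tool_pos: [0.492, 0.1038, 0.0695]
eef_rot: [0.876, 0.482, -0.0, 0.0]
contact_force: [-0.8, -1.7, 3.7]
opening: 0.105
```

```bash
python3 st.py
```

```text
t 24.72 rail x,y mm 15.5 47.1 z 69.49 yaw 57.69 F rail [-1.5  1.2  3.7] M [ 0.35  0.5  -0.04] open 9.3 q7 0.66
```

Call:
send_rows:
  series:
    - {"delta_pos": [0, 0, 0], "turn": 2, "jaw": 1}
    - {"delta_pos": [0, 0, 0], "turn": 4, "jaw": 1}
    - {"delta_pos": [0, 0, 0], "turn": 4, "jaw": 1}
    - {"delta_pos": [0, 0, 0], "turn": 4, "jaw": 1}

```text
clock: 25.05
tool_pos: [0.492, 0.1039, 0.0695]
eef_rot: [0.892, 0.452, -0.0, 0.0]
contact_force: [-1.2, -3.1, 5.7]
opening: 0.105
```

```bash
python3 st.py
```

```text
t 25.05 rail x,y mm 15.5 47.1 z 69.47 yaw 53.79 F rail [-2.8  1.8  5.7] M [0.43 0.66 0.81] open 9.2 q7 0.62
```

Call:
send_rows:
  series:
    - {"delta_pos": [0, 0, 0], "turn": 2, "jaw": 1}
    - {"delta_pos": [0, 0, 0], "turn": 4, "jaw": 1}
    - {"delta_pos": [0, 0, 0], "turn": 6, "jaw": 1}
    - {"delta_pos": [0, 0, 0], "turn": 8, "jaw": 1}
    - {"delta_pos": [0, 0, 0], "turn": 8, "jaw": 1}
    - {"delta_pos": [0, 0, 0], "turn": 8, "jaw": 1}

```text
clock: 25.55
tool_pos: [0.4919, 0.1041, 0.0694]
eef_rot: [0.921, 0.39, 0.0, 0.0]
contact_force: [-1.0, -3.3, 5.9]
opening: 0.114
```

```bash
python3 st.py
```

```text
t 25.55 rail x,y mm 15.8 47.0 z 69.45 yaw 45.96 F rail [-3.   1.7  5.9] M [0.44 0.72 1.37] open 10.1 q7 0.55
```

Call:
send_rows:
  series:
    - {"delta_pos": [0, 0, 0], "turn": -3, "jaw": 1}
    - {"delta_pos": [0, 0, 0], "turn": -6, "jaw": 1}
    - {"delta_pos": [0, 0, 0], "turn": -10, "jaw": 1}
    - {"delta_pos": [0, 0, 0], "turn": -11, "jaw": 1}
    - {"delta_pos": [0, 0, 0], "turn": -11, "jaw": 1}

```text
clock: 25.97
tool_pos: [0.492, 0.1038, 0.0695]
eef_rot: [0.88, 0.474, -0.0, 0.0]
contact_force: [-1.8, -2.0, 5.9]
opening: 0.103
```

```bash
python3 st.py
```

```text
t 25.97 rail x,y mm 15.5 47.1 z 69.47 yaw 56.64 F rail [-1.6  2.2  5.9] M [ 0.4   0.51 -0.01] open 9.1 q7 0.65
```

Call:
send_rows:
  series:
    - {"delta_pos": [0, 0, 0], "turn": 0, "jaw": 0.85}
    - {"delta_pos": [0, 0, 0], "turn": 0, "jaw": 0.66}
    - {"delta_pos": [0, 0, 0], "turn": 0, "jaw": 0.66}
    - {"delta_pos": [0, 0, 0], "turn": 0, "jaw": 0.66}
    - {"delta_pos": [0, 0, -2.5], "turn": 0, "jaw": 0.66}
    - {"delta_pos": [0, 0, -5], "turn": 0, "jaw": 0.66}
    - {"delta_pos": [0, 0, -7.5], "turn": 0, "jaw": 0.66}
    - {"delta_pos": [0, 0, -9], "turn": 0, "jaw": 0.66}

```text
clock: 26.63
tool_pos: [0.4928, 0.1048, 0.161]
eef_rot: [0.88, 0.475, 0.001, 0.0]
contact_force: [0.2, 0.5, -0.9]
opening: 0.343
```

Call:
send_rows:
  series:
    - {"delta_pos": [0, 0, 0], "turn": 0, "jaw": 0.66}
    - {"delta_pos": [0, 0, 0], "turn": 0, "jaw": 0.66}
    - {"delta_pos": [0, 0, 0], "turn": 0, "jaw": 0.66}
    - {"delta_pos": [0, 0, 0], "turn": 0, "jaw": 0.66}

```text
clock: 26.97
tool_pos: [0.4913, 0.1042, 0.1579]
eef_rot: [0.88, 0.475, -0.001, -0.0]
contact_force: [-0.0, -0.3, 0.5]
opening: 0.343
```

```bash
python3 - <<'E'
from st import *
import pickle
p=vision.camera_params("wrist");im=vision.snapshot("wrist");s=st();pickle.dump((p,s),open("w19.pkl","wb"))
cv2.imwrite("pics/w19.png",im)
cv2.imwrite("pics/w19b.png",cv2.convertScaleAbs(cv2.resize(im[150:350,200:460],None,fx=3,fy=3,interpolation=cv2.INTER_CUBIC),alpha=1.9,beta=25))
def ang(n):
    p,s=pickle.load(open(n+".pkl","rb")); im=cv2.imread(f"pics/{n}.png").astype(int)
    m=((im[...,2]>90)&(im[...,1]<40)&(im[...,0]<50)).astype(np.uint8)
    N,l,st_,c=cv2.connectedComponentsWithStats(m)
    X,Y=proj(p,[.493,.1045,.08])[0]
    i=min([i for i in range(1,N) if st_[i,4]>150],key=lambda i:np.hypot(*(c[i]-[X,Y])))
    ys,xs=np.nonzero(l==i); w=np.array([onz(p,(x,y),.083)[:2] for x,y in zip(xs,ys)])
    v=np.linalg.eigh(np.cov(w.T))[1][:,1]; print(n,len(xs),w.mean(0).round(4),(np.degrees(np.arctan2(v[1],v[0]))%180).round(2))
for n in ("w10","w16","w19"): ang(n)
E
```

```text
t 27.02 rail x,y mm 16.0 47.6 z 157.92 yaw 56.73 F rail [-0.1  0.5  0.3] M [ 0.   -0.    0.02] open 29.9 q7 0.66
w10 654 [0.4932 0.1046] 46.59
w16 638 [0.4932 0.104 ] 147.12
w19 638 [0.4934 0.1038] 148.3
```

View pics/w19b.png

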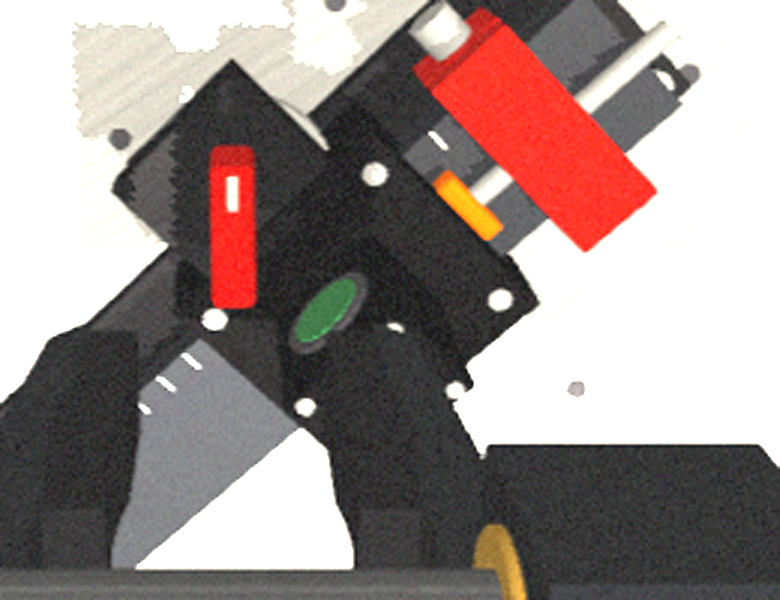

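Call:
send_rows:
  series:
    - {"delta_pos": [0.1, -1.5, 0], "turn": -7, "jaw": 0.66}
    - {"delta_pos": [0.1, -3, 0], "turn": -14, "jaw": 0.66}
    - {"delta_pos": [0.1, -4, 0.5], "turn": -21, "jaw": 0.66}
    - {"delta_pos": [0.1, -4, 1.5], "turn": -28, "jaw": 0.66}
    - {"delta_pos": [0.1, -4, 2.3], "turn": -35, "jaw": 0.66}
    - {"delta_pos": [0.1, -4, 2.3], "turn": -42, "jaw": 0.66}
    - {"delta_pos": [0.1, -4, 2.3], "turn": -44.8, "jaw": 0.66}
    - {"delta_pos": [0.1, -4, 2.3], "turn": -44.8, "jaw": 0.66}

```text
clock: 27.68
tool_pos: [0.4586, 0.1269, 0.135]
eef_rot: [0.632, 0.775, -0.001, -0.001]
contact_force: [-0.5, 0.2, -0.0]
opening: 0.34
```

Call:
send_rows:
  series:
    - {"delta_pos": [0, 0, 0], "turn": 0, "jaw": 0.66}
    - {"delta_pos": [0, 0, 0], "turn": 0, "jaw": 0.66}
    - {"delta_pos": [0, 0, 0], "turn": 0, "jaw": 0.66}

```text
clock: 27.93
tool_pos: [0.4591, 0.1271, 0.1359]
eef_rot: [0.633, 0.774, -0.0, -0.0]
contact_force: [-0.3, -0.1, -0.5]
opening: 0.339
```

```bash
python3 - <<'E'
from st import *
im=vision.snapshot("wrist");s=st()
a=cv2.resize(im[260:330,250:330],None,fx=8,fy=8,interpolation=cv2.INTER_NEAREST)
cv2.imwrite("pics/w20z.png",cv2.convertScaleAbs(a,alpha=3.0,beta=20))
im=vision.snapshot("scene");cv2.imwrite("pics/s20.png",im)
E
```

```text
t 27.98 rail x,y mm 44.9 74.6 z 135.93 yaw 101.48 F rail [-0.3  0.4  1.1] M [-0.06 -0.05 -0.03] open 30.1 q7 1.06
```

View pics/w20z.png

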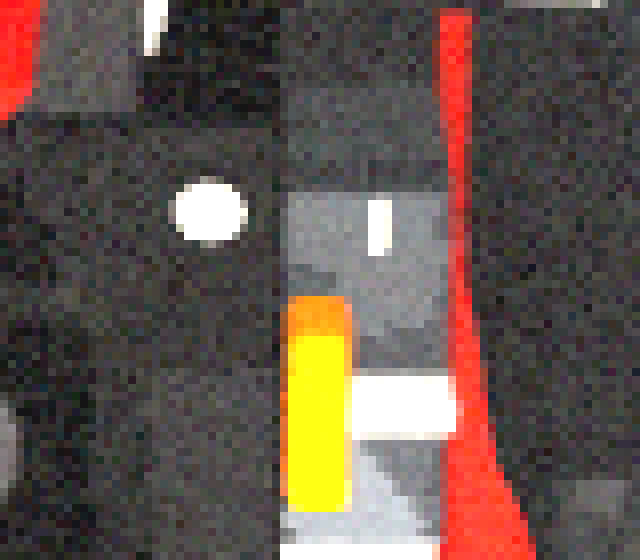

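View pics/s20.png

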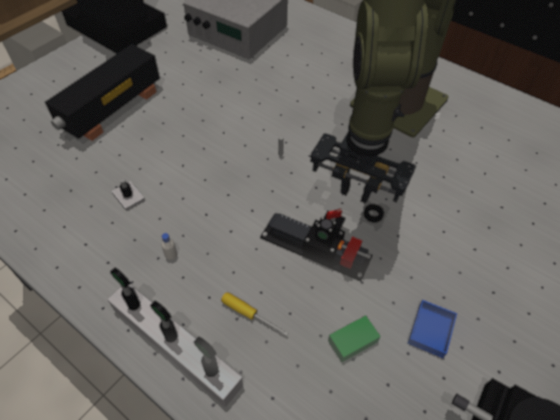

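The block face meets the orange buffer with no visible gap (zoomed picture, column about 282). The bystanders have not moved and the robot is touching nothing, so I'm handing in.

```bash
python3 -c "
from plant import order; print(order.finish_job())"
```

```text
the job is handed in; nothing more can be done
None
```

I slid the carriage onto the rail from its tapered end, with the knob towards the robot, and seated it against the orange buffer with about 8 N. I then turned the knob clockwise to its stop, let go and handed in at about 28 s.

**Tightness:** the knob turned about 80–81°. I gripped it again and applied 1.37 Nm, and the bar's angle stayed the same within about 1°. That is only just inside the range that counts as the hard end (at least 80.2°, depending on where the knob started). I take it as the hard stop because the torque rose sharply there and the bar went no further.

**Seating:** the last wrist picture, taken from straight above the buffer, shows no visible gap to the carriage block (within about 0.3 mm). The carriage positions fitted from two pictures before and after clamping differ by 0.8 mm along the rail. I put that down to camera error, because the straight-down view shows contact.

**Other things:** the bystanders look unmoved in the scene picture, and the gripper was clear of everything.

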